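Turn the coaster over against the splash guard and set the cup on it

ROBOT

A 6-joint arm with a two-finger parallel gripper is mounted at the origin on a cart in front of the work surface, level with it; the furniture and walls round the work are solid. World frame = base frame: x ahead of the robot, y to its left, z up, the work surface at z = 0. Lengths are in mm, angles in degrees, forces in N, time in s.
With the tool pointing down it reaches from about 350 to 850 mm from the base axis. Payload 8.1 kg.
Tool frame: the origin (TCP) lies at the very end of the fingers, on their centre line; the grasp point (between the pads) lies 19 mm behind it; z points along the fingers, y is the line along which they close (so a half turn about z gives the same grasp; the last joint's range is limited). The gripper opens to 85 mm and grips with 20 to 120 N. Pads are 22 mm wide; open, the fingers measure 114 mm over their backs; the gripper's body (76 mm by 85 mm) begins 54 mm behind the grasp point. The pads swing forward as they close: fully open they stand 13 mm farther back than shut.
Start: joints at [-71.012, 7.471, 85.268, -0, 87.261, -4.893], TCP at [242.922, -548.629, 202.392] pointing down, gripper open.
Joint ranges: [-169.43, 169.43], [-51.17, 129.36], [1.28, 143.12], [-76.62, 256.62], [0, 156.53], [-152.29, 152.29]. Speed limits (degrees/s): [136.94, 136.94, 159.86, 180, 180, 180].

INTERFACE

Orientations are given as [roll, pitch, yaw] about the fixed x, y, z axes, in that order (R = Rz(yaw) Ry(pitch) Rx(roll)).
In Python, from bench import sense, eyes, job, models gives the robot as it stands. The module is installed in compiled form; this text tells all that it offers.
- The arm moves only by the tool apply_moves, never from a script. Its argument "rows" is a list of rows, each a list of 6 numbers: the shift along the tool's x, y, z in mm, then the turn, a rotation vector about the tool's x, y, z in rad. In form: [[dx, dy, dz, rx, ry, rz], ...]. A call has exactly 5 rows; each row shifts and turns the commanded pose from where the row before left it, along the tool's axes as they then stand; what a row does not reach is not made up. A row lasts 1/8 s, in which the tool goes at most 62.5 mm and 10.7 degrees, less where a joint would pass 70% of its speed; a pose out of reach is approached as far as the arm can. A call is refused whole if a number of a shift passes 62.5 or a number of a turn 0.188, either way. A call with a gripper value outside its range is refused whole. "fingers" is the finger opening in mm, from 0 to 85.4, set as the call begins (left out, the last holds). The fingers move at their own pace and stop on an object; "grip_force" is the grip in N (left out, the last holds). Time passes only in rows, so rows that do not move let the fingers close, or fill a call up. It gives the time, the measured TCP pose, the force, the opening and the grip force at its end, in the units of the state.
- sense(): the state, without advancing time (a new reading comes with each control period).
- eyes.snapshot(name): name is "scene" or "top"; returns (picture, depth): 420x560x3 uint8, red, green, blue; 420x560 float32, mm along the optical axis (not along the pixel's ray), 0 where there is no reading.
- eyes.get_calibration(name): a dict with "intrinsics" (3x3 intrinsics, pixels), "D" ([k1, k2, p1, p2, k3] as OpenCV has them; the pictures are not rectified), "R" (3x3) and "t" (3): a world point X has camera coordinates R X + t. Camera axes: x right, y down, z forward; pixel columns grow to the right and rows downward; lengths in mm; the calibration is good to about 2 mm. A picture is of the moment at which its call begins. get_calibration takes no time and is no camera call.
- job.hand_in(): hands the job in; it is judged then, once.
Trained networks look in the newest picture that a camera, given by its name, has taken for a name from the list of things; names that differ only in an ending like _2 or _b are one class to them, and where a whole thing is asked for, a point or a joint stands for the part that bears it (a point fixed in the world has none). Each returns a list of dicts, best first, with "confidence" (0 to 1); they miss things now and then, are a little off and sometimes report something else, mostly with a low value. They report only what shows in the picture. A call takes as long as a camera call. They do not tell look-alikes from the thing itself.
- models.boxes_of(name, camera): "xyz" ([x, y, z] in mm, in world coordinates, good to about 4 mm: the middle of the surface that is visible of it).
- models.cut_out(name, camera): "pixels" (420x560 bool, what is visible of it).
- models.place_of(name, camera): "xyz" ([x, y, z] in mm, in world coordinates, good to about 4 mm: a listed point, or the origin of a listed thing).
The state is a dict: "time": time; "joint_pos": joint angles; "qd": joint speeds; "joint_efforts": joint torques, N m; "tool_pos": TCP position; "tcp_rot": TCP orientation; "ft_force": force on the tool from outside, world axes, zero at the start; "wrist_torque": the same for the moment, N m; "finger_gap": finger opening in mm; "grip_force": force on a finger pad.
Only numpy, scipy, OpenCV 4.12 (cv2) and the standard library are available. Lean on these libraries where they do the work, as an engineer would, in place of code of your own. Each camera call takes 0.05 s, during which the arm holds its last target. There are 200 camera calls.

TASK

The tile coaster lies cork side up. Push it along the worktop up against the steel splash guard until it stands leaning on the guard, then tip it back over towards you so that it lies flat on the worktop with its blue face up. Then stand the small white cup upright on the middle of the coaster, and leave everything else where it is.

Things in the scene. Friction and masses are not known exactly. Their poses are not given: they have to be found in the camera images.
- splash_guard: Fixed guard bent from one polished, slippery stainless sheet 3 mm thick, 260 mm wide (along its y). Origin on the worktop, mid-width, straight below its top edge; its x axis points away from the robot, through the wall. The wall leans back, 65 degrees from level. Behind it are only two suction feet, 21 mm high, reaching 36 mm back from the origin.
- guard_top (a point): Middle of the guard's rolled top edge (6 mm across), 77 mm above the worktop; axes as the guard.
- guard_foot (a point): Front edge of the guard's curved foot, mid-width, 54 mm in front of the guard's origin, level with the worktop. From here the steel curves up (concave, 30 mm radius) into the wall, so a flat thing pushed at the guard along its x axis rides up it until it leans on the top edge at 50 degrees or more; it stays leaning there when let go. Axes as the guard.
- coaster: Square tile coaster, 120 x 120 x 12 mm, about 0.2 kg: blue glazed tile (8.5 mm) with a brown cork sheet (3.5 mm, 114 mm square) on one side. Origin in the middle of the blue face; z points from the blue to the cork face: up at the start, down at the end. x and y run square to its edges; at the start it lies in front of the guard, x within 0.3 rad of the guard's x.
- coaster_center (a point): Centre of the coaster, half-way through its 12 mm thickness; axes as coaster.
- cup_center (a point): Centre of the small white cup's round bowl, half-way up (26 mm above its foot). Bowl 62 mm across at the rim and 44 mm at the foot, 52 mm high. The handle sticks out along the cup's own -y axis, to 56 mm from this point; z points up. The bowl can be gripped across the cup's x axis from above. It stands left or right of the coaster.
- tumbler: Clear glass tumbler, 48 mm across, 60 mm high, on the other side of the coaster from the cup; leave it. Origin under its foot.
- mill: Pepper mill with grey top, 44 mm across, 90 mm high, behind the guard; leave it. Origin under its foot.
- spice_jar: Spice jar with red cap, 45 mm across, 106 mm high, behind the guard; leave it. Origin under its foot.
- teaspoon: Teaspoon 131 mm long, at the front left; leave it. Origin under its middle.
- fork: Fork 206 mm long, at the front right; leave it. Origin under its middle.
Mind the look-alikes: they are no part of the job. Of the things that look like the coaster, the largest one is meant.

How it is judged:
By the outcome, as a careful person would: the job done as asked, in the order asked, and still so for the second after the job is handed in, with the robot touching nothing.
It also fails if it takes over 72 s, if anything falls off the work surface, if the arm or the gripper's body presses on something with over 40 N, if the wrist force passes 120 N, or if a joint passes its speed limit or range.

## Working session

There is one attempt and no reset: what is moved stays moved. The work goes in short steps, Python scripts to look and compute and a tool call to move; the robot and the scene stay as the last step left them, time stands still between calls to the robot, and variables do not carry over. Pictures are saved under pics/ and viewed, at most 10 in all, crops included, and the job is handed in when it is done.

Besides the shell and the picture viewer there is one more tool, called after "Request:" in YAML: its name, and indented under it one key for each argument. apply_moves: Moves the arm, as the interface text tells. Its arguments: {"type":"object","properties":{"rows":{"type":"array"},"fingers":{"type":"number"},"grip_force":{"type":"number"}},"required":["rows"]}

```bash
mkdir -p pics; cat > h.py <<'E'
import numpy as np, cv2
from bench import sense, eyes, job, models
def snap(cam,fn=None):
    p,d=eyes.snapshot(cam)
    if fn: cv2.imwrite('pics/'+fn,cv2.cvtColor(p,cv2.COLOR_RGB2BGR))
    return p,d
def cloud(cam,d):
    c=eyes.get_calibration(cam);K=np.array(c['intrinsics'],float);D=np.array(c['D'],float)
    R=np.array(c['R']);t=np.array(c['t']).ravel()
    v,u=np.mgrid[0:420,0:560]
    n=cv2.undistortPoints(np.stack([u,v],-1).reshape(-1,1,2).astype(float),K,D).reshape(420,560,2)
    X=np.dstack([n,np.ones((420,560))])*d[...,None]
    W=(X-t)@R
    W[d<=0]=np.nan
    return W
E
python3 - <<'E'
from h import *
for cam in('top','scene'):
    p,d=snap(cam,cam+'0.png')
    c=eyes.get_calibration(cam); print(cam,(-np.array(c['R']).T@np.array(c['t']).ravel()).round())
    for n in ('splash_guard','guard_top','guard_foot','coaster_center','cup_center','tumbler','mill','spice_jar','teaspoon','fork'):
        print(n,[(np.round(x['xyz']).tolist(),round(x['confidence'],2)) for x in models.place_of(n,cam)])
print(sense())
E
```

```text
top [ 382.  -12. 1267.]
splash_guard [([641.0, 44.0, -2.0], 0.62)]
guard_top [([643.0, 46.0, 80.0], 0.88)]
guard_foot [([585.0, 37.0, 3.0], 0.64)]
coaster_center [([402.0, -139.0, 2.0], 0.81), ([503.0, 58.0, 4.0], 0.78), ([584.0, -196.0, 3.0], 0.75), ([641.0, 45.0, -3.0], 0.67)]
cup_center [([431.0, 241.0, 26.0], 0.57)]
tumbler [([478.0, -260.0, 0.0], 0.45)]
mill [([799.0, -32.0, -2.0], 0.59), ([583.0, 37.0, -3.0], 0.54), ([502.0, 58.0, 2.0], 0.34)]
spice_jar [([798.0, -32.0, -0.0], 0.64)]
teaspoon [([371.0, 393.0, 2.0], 0.57)]
fork [([374.0, -403.0, -1.0], 0.6), ([374.0, 396.0, -0.0], 0.22)]
scene [-493.  597.  680.]
splash_guard [([637.0, 47.0, -1.0], 0.78), ([368.0, 395.0, -0.0], 0.25)]
guard_top [([643.0, 46.0, 76.0], 0.86)]
guard_foot [([587.0, 32.0, -1.0], 0.89), ([636.0, 47.0, 1.0], 0.6)]
coaster_center [([588.0, -195.0, 2.0], 0.72), ([502.0, 58.0, 12.0], 0.67), ([406.0, -142.0, 5.0], 0.59)]
cup_center [([434.0, 235.0, 24.0], 0.8)]
tumbler []
mill [([801.0, -32.0, -0.0], 0.86), ([434.0, 238.0, 26.0], 0.5)]
spice_jar [([782.0, 53.0, 0.0], 0.69)]
teaspoon [([369.0, 394.0, -0.0], 0.81), ([506.0, 55.0, 7.0], 0.63)]
fork []
{'time': 1.1, 'joint_pos': array([-7.10107643e+01,  7.47228878e+00,  8.52682659e+01, -2.09829965e-04,
        8.72621081e+01, -4.89373164e+00]), 'qd': array([-0.00852876,  0.10943331, -0.04046144, -0.02686658,  0.01908327,
       -0.01087753]), 'joint_efforts': array([ 4.25751050e-04, -5.69335842e+01, -5.00856256e+01, -2.15289429e-04,
        1.45750033e-03, -7.15147553e-05]), 'tool_pos': array([ 242.93196692, -548.61151656,  202.37603838]), 'tcp_rot': array([-1.79997329e+02, -1.83279334e-05,  2.38829774e+01]), 'ft_force': array([-0.0066977 , -0.40703723,  1.12836079]), 'wrist_torque': array([ 0.00171134, -0.05324757, -0.04096004]), 'grip_force': 0.0, 'finger_gap': 85.35573949345331}
```

View pics/top0.png

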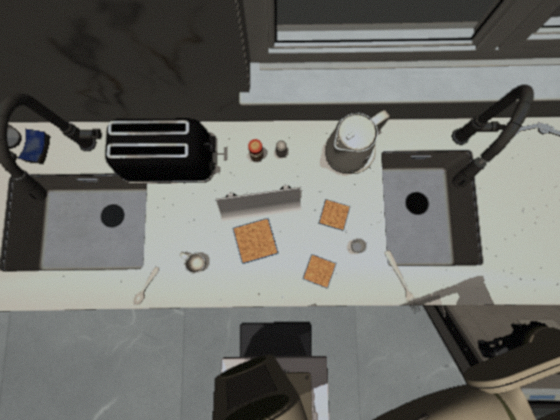

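View pics/scene0.png

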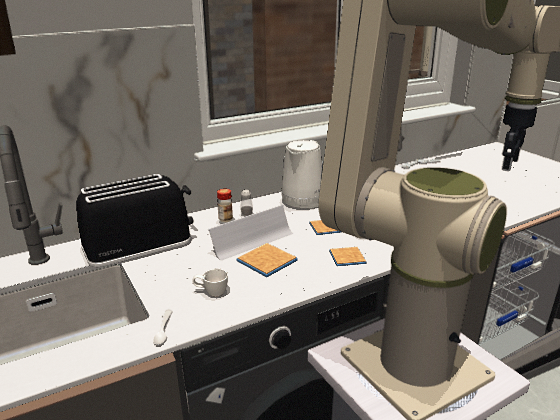

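The top view shows three cork squares: (255,240), (335,214) and (319,270). The one at (255,240) is the largest and lies in front of the guard, so it should be the coaster. I'll measure it and confirm it in an enlarged crop.

```bash
python3 - <<'E'
from h import *
p,d=snap('top'); W=cloud('top',d)
cr=p[170:300,170:370]; cv2.imwrite('pics/crop1.png',cv2.cvtColor(cv2.resize(cr,None,fx=4,fy=4,interpolation=2)[:600],cv2.COLOR_RGB2BGR))
for m in models.cut_out('coaster','top'):
    P=W[m['pixels']]; P=P[~np.isnan(P[:,0])]
    print('coaster',m['confidence'],cv2.minAreaRect(P[:,:2].astype(np.float32)),np.median(P,0).round(1))
for m in models.cut_out('splash_guard','top'):
    P=W[m['pixels']]; P=P[~np.isnan(P[:,0])]
    print('guard',m['confidence'],len(P),P.min(0).round(),P.max(0).round(),cv2.minAreaRect(P[:,:2].astype(np.float32)))
    T=P[P[:,2]>68]; print('top',len(T),np.polyfit(T[:,1],T[:,0],1),T.mean(0), cv2.minAreaRect(T[:,:2].astype(np.float32)))
for m in models.cut_out('cup_center','top'):
    P=W[m['pixels']]; P=P[~np.isnan(P[:,0])]
    print('cup',m['confidence'],len(P),P.min(0).round(),P.max(0).round(),np.median(P,0).round())
    T=P[P[:,2]>40]; print(cv2.minEnclosingCircle(T[:,:2].astype(np.float32)))
for n in('spice_jar','mill','tumbler'):
    for m in models.boxes_of(n,'top'): print(n,m['xyz'].round() if hasattr(m['xyz'],'round') else m['xyz'],m['confidence'])
# cup from scene
p,d=snap('scene'); S=cloud('scene',d)
for m in models.cut_out('cup_center','scene'):
    P=S[m['pixels']]; P=P[~np.isnan(P[:,0])]
    print('cup',m['confidence'],len(P),np.percentile(P,[2,98],axis=0).round())
cs=p[255:310,180:240]; cv2.imwrite('pics/crop2.png',cv2.cvtColor(cv2.resize(cs,None,fx=6,fy=6,interpolation=2),cv2.COLOR_RGB2BGR))
E
```

```text
coaster 0.92 ((408.7875061035156, -145.3769989013672), (85.489990234375, 87.52027893066406), 67.85014343261719) [ 407.2 -144.7    7.8]
coaster 0.9 ((587.2754516601562, -199.28851318359375), (84.71210479736328, 86.2343978881836), 71.65365600585938) [ 586.8 -199.2    8.1]
coaster 0.77 ((504.4902038574219, 56.8358154296875), (121.3443832397461, 124.5732421875), 15.972915649414062) [502.6  56.   11.2]
coaster 0.55 ((402.7955627441406, -421.7308654785156), (171.5675506591797, 80.70571899414062), 23.218591690063477) [ 416.8 -385.9    5.3]
guard 0.7 2006 [572. -93.  -7.] [686. 177.  82.] ((628.5546875, 40.744590759277344), (89.26715087890625, 272.5920715332031), 8.333860397338867)
top 278 [-1.36180398e-01  6.46977200e+02] [640.87691389  44.79562922  74.02995286] ((640.9219360351562, 41.709205627441406), (12.237863540649414, 257.973388671875), 7.277515411376953)
cup 0.67 338 [407. 206.   1.] [466. 276.  55.] [439. 244.  20.]
((439.8558044433594, 245.4085693359375), 39.82145690917969)
cup 0.43 342 [ 222. -757. -910.] [ 478. -355.   18.] [ 380. -402.    4.]
((0.0, 0.0), 0.0)
spice_jar [786.9, -33.2, 80.5] 0.32
mill [616.5, 40.0, 30.4] 0.63
mill [785.9, -30.3, 77.9] 0.54
tumbler [481.4, -265.4, 32.5] 0.68
cup 0.82 644 [[405. 211.   7.]
 [466. 281.  52.]]
```

View pics/crop1.png

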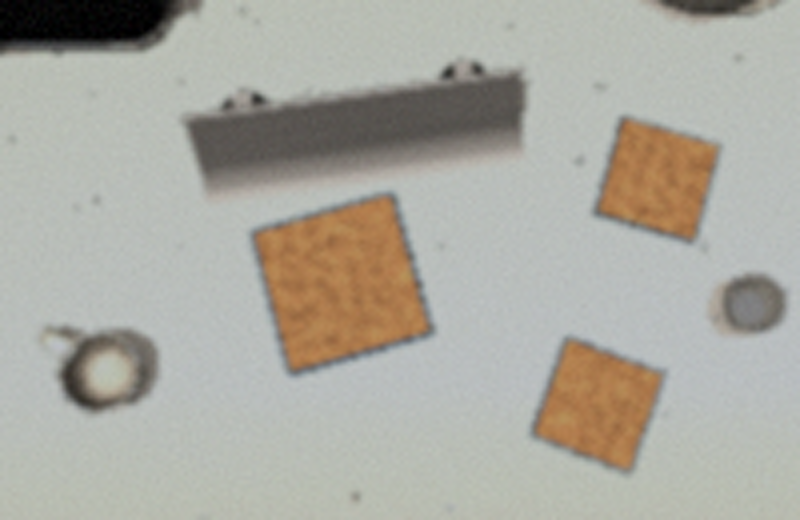

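The crop confirms it: the cork square at crop (340,285) measures about 121 mm, the other two about 86 mm. The cup's handle points up and to the left. I'll write a planning helper that prints the rows for each move.

```bash
cat >> h.py <<'E'
from scipy.spatial.transform import Rotation as Ro, Slerp
G=np.array([642.5,45.5,0]);EX=np.array([.991,.134,0]);EY=np.array([-.134,.991,0])
def g2w(x,y,z): return G+x*EX+y*EY+np.array([0,0,z])
def w2g(p): p=np.array(p)-G; return np.array([p@EX,p@EY,p[2]])
def eul(r): return Ro.from_euler('xyz',r,degrees=True)
def plan(wps,p0=None,r0=None):
    """wps: list of (pos, rpy, nrows)"""
    s=sense(); p=np.array(s['tool_pos'] if p0 is None else p0,float); R=eul(s['tcp_rot'] if r0 is None else r0); k=0
    for pos,rpy,n in wps:
        T=eul(rpy); pp,RR=p.copy(),R; sl=Slerp([0,1],Ro.concatenate([RR,T]))
        for i in range(1,n+1):
            q=pp+(np.array(pos)-pp)*i/n; Q=sl(i/n)
            d=np.r_[R.inv().apply(q-p).round(1),(R.inv()*Q).as_rotvec().round(3)]
            p=p+R.apply(d[:3]); R=R*Ro.from_rotvec(d[3:])
            print((d+0).tolist(),end=',\n' if k%5==4 else ', '); k+=1
    print('end',p.round(1),R.as_euler('xyz',degrees=True).round(1))
E
python3 - <<'E'
from h import *
y=7.7
plan([(g2w(-232,30,120),(180,0,y),15),(g2w(-232,30,20),(180,0,y),5)])
E
```

```text
[26.1, -31.7, 5.5, 0.0, 0.0, 0.019], [25.5, -32.1, 5.5, 0.0, 0.0, 0.019], [24.9, -32.7, 5.5, 0.0, 0.0, 0.018], [24.2, -33.0, 5.5, 0.0, 0.0, 0.019], [23.7, -33.6, 5.5, 0.0, 0.0, 0.019],
[23.0, -33.9, 5.5, 0.0, 0.0, 0.019], [22.4, -34.4, 5.5, 0.0, 0.0, 0.019], [21.7, -34.9, 5.4, 0.0, 0.0, 0.019], [21.0, -35.2, 5.5, 0.0, 0.0, 0.018], [20.4, -35.6, 5.5, 0.0, 0.0, 0.019],
[19.7, -36.0, 5.5, 0.0, 0.0, 0.019], [19.0, -36.3, 5.5, 0.0, 0.0, 0.019], [18.4, -36.8, 5.5, 0.0, 0.0, 0.019], [17.6, -37.0, 5.5, 0.0, 0.0, 0.019], [16.9, -37.4, 5.5, 0.0, 0.0, 0.018],
[0.0, 0.0, 20.0, 0.0, 0.0, 0.0], [0.0, 0.0, 20.0, 0.0, 0.0, 0.0], [0.0, 0.0, 20.0, 0.0, 0.0, 0.0], [0.0, 0.0, 20.0, 0.0, 0.0, 0.0], [0.0, 0.0, 20.0, 0.0, 0.0, 0.0],
end [408.5  44.2  20. ] [-180.    -0.     7.7]
```

Request:
apply_moves:
  rows:
    - [26.1,-31.7,5.5,0,0,0.019]
    - [25.5,-32.1,5.5,0,0,0.019]
    - [24.9,-32.7,5.5,0,0,0.018]
    - [24.2,-33,5.5,0,0,0.019]
    - [23.7,-33.6,5.5,0,0,0.019]
  fingers: 60

```text
time: 2.17
tool_pos: [298.4, -349.8, 174.9]
tcp_rot: [180.0, -0.0, 18.4]
ft_force: [-0.1, -0.2, 0.1]
finger_gap: 60.2
grip_force: 0.0
```

Request:
apply_moves:
  rows:
    - [23,-33.9,5.5,0,0,0.019]
    - [22.4,-34.4,5.5,0,0,0.019]
    - [21.7,-34.9,5.4,0,0,0.019]
    - [21,-35.2,5.5,0,0,0.018]
    - [20.4,-35.6,5.5,0,0,0.019]

```text
time: 2.8
tool_pos: [353.7, -152.3, 147.6]
tcp_rot: [180.0, -0.0, 13.1]
ft_force: [0.8, 0.2, -0.2]
finger_gap: 59.8
grip_force: 0.0
```

Request:
apply_moves:
  rows:
    - [19.7,-36,5.5,0,0,0.019]
    - [19,-36.3,5.5,0,0,0.019]
    - [18.4,-36.8,5.5,0,0,0.019]
    - [17.6,-37,5.5,0,0,0.019]
    - [16.9,-37.4,5.5,0,0,0.018]

```text
time: 3.42
tool_pos: [408.9, 45.6, 120.2]
tcp_rot: [180.0, -0.1, 7.7]
ft_force: [0.7, -0.0, 1.6]
finger_gap: 59.9
grip_force: 0.0
```

Request:
apply_moves:
  rows:
    - [0,0,25,0,0,0]
    - [0,0,25,0,0,0]
    - [0,0,25,0,0,0]
    - [0,0,25,0,0,0]
    - [0,0,12,0,0,0]

```text
time: 4.05
tool_pos: [407.6, 44.2, 6.7]
tcp_rot: [-180.0, 0.1, 7.7]
ft_force: [-0.8, 0.4, 1.2]
finger_gap: 60.2
grip_force: 0.0
```

Request:
apply_moves:
  rows:
    - [0,0,2,0,0,0]
    - [0,0,2,0,0,0]
    - [0,0,1,0,0,0]
    - [0,0,1,0,0,0]
    - [0,0,0,0,0,0]

```text
time: 4.68
tool_pos: [408.7, 44.2, 2.2]
tcp_rot: [180.0, -0.0, 7.7]
ft_force: [0.4, 0.0, 0.3]
finger_gap: 59.9
grip_force: 0.0
```

Request:
apply_moves:
  rows:
    - [0,0,1,0,0,0]
    - [0,0,1,0,0,0]
    - [0,0,1,0,0,0]
    - [0,0,0,0,0,0]
    - [0,0,0,0,0,0]

```text
time: 5.3
tool_pos: [408.5, 44.2, -1.0]
tcp_rot: [-180.0, 0.0, 7.7]
ft_force: [0.4, 0.3, -0.5]
finger_gap: 60.2
grip_force: 0.0
```

Request:
apply_moves:
  rows:
    - [6,0,1,0,0,0]
    - [8,0,1,0,0,0]
    - [8,0,0,0,0,0]
    - [8,0,0,0,0,0]
    - [8,0,0,0,0,0]

```text
time: 5.92
tool_pos: [446.8, 49.4, -3.0]
tcp_rot: [180.0, 0.0, 7.7]
ft_force: [0.2, 0.1, -0.3]
finger_gap: 60.2
grip_force: 0.0
```

Request:
apply_moves:
  rows:
    - [8,0,0,0,0,0]
    - [8,0,0,0,0,0]
    - [8,0,0,0,0,0]
    - [8,0,0,0,0,0]
    - [8,0,0,0,0,0]

```text
time: 6.55
tool_pos: [486.3, 54.7, -3.0]
tcp_rot: [-180.0, 0.0, 7.7]
ft_force: [-0.1, -0.6, -0.0]
finger_gap: 60.1
grip_force: 0.0
```

Request:
apply_moves:
  rows:
    - [7,0,0,0,0,0]
    - [7,0,0,0,0,0]
    - [7,0,0,0,0,0]
    - [7,0,0,0,0,0]
    - [7,0,0,0,0,0]

```text
time: 7.18
tool_pos: [520.9, 59.4, -3.0]
tcp_rot: [-180.0, 0.0, 7.7]
ft_force: [-0.0, -0.3, 0.1]
finger_gap: 60.3
grip_force: 0.0
```

```bash
python3 - <<'E'
from h import *
p,d=snap('scene','s2.png')
cv2.imwrite('pics/s2c.png',cv2.cvtColor(cv2.resize(p[180:310,180:340],None,fx=4,fy=4),cv2.COLOR_RGB2BGR))
s=sense();print(w2g(s['tool_pos']),s['ft_force'],s['time'])
E
```

```text
[-117.73829727   30.03178215   -2.75026265] [-0.36903465  0.03403637  0.70475962] 7.225
```

View pics/s2c.png

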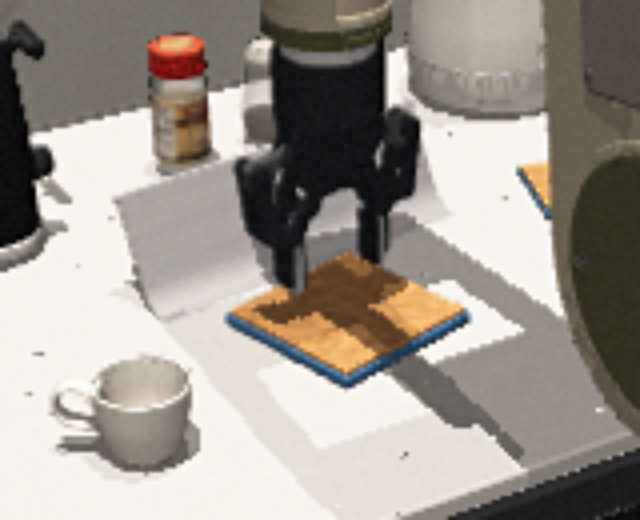

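The picture shows that both fingertips, at crop (300,290) and (370,260), passed over the coaster without moving it. When open, the tips sit higher than I assumed. I'll measure their height.

```bash
python3 - <<'E'
from h import *
for cam in('scene',):
    p,d=snap(cam); W=cloud(cam,d)
    g=(W-G); gx=g@EX; gy=g@EY
    dark=(p.max(-1)<70)&(W[...,2]>0)&(W[...,2]<60)&(abs(gx+118)<35)
    for lo,hi in((30,90),(-30,30)):
        m=dark&(gy>lo)&(gy<hi)
        z=W[...,2][m]; print(m.sum(),np.percentile(z,[0,2,5,20]).round(1), gx[m].min(),gx[m].max(),gy[m].min(),gy[m].max())
    r=models.place_of('coaster_center',cam); print([(x['xyz'],x['confidence']) for x in r])
E
```

```text
39 [11.8 13.6 14.4 41.2] -125.47821259089801 -88.06514615266865 32.040458797194646 75.93982748502239
54 [34.3 34.4 36.4 40.1] -129.14032041047878 -104.65040737385534 -14.352273438036505 4.651668451619621
[([587.3, -196.4, 0.8], 0.64), ([503.3, 56.7, 9.4], 0.61)]
```

Request:
apply_moves:
  rows:
    - [-22,0,-2,0,0,0]
    - [-23,0,0,0,0,0]
    - [-23,0,0,0,0,0]
    - [-23,0,0,0,0,0]
    - [-23,0,0,0,0,0]

```text
time: 7.95
tool_pos: [406.5, 43.9, -1.1]
tcp_rot: [-180.0, 0.0, 7.7]
ft_force: [0.3, 0.9, 0.7]
finger_gap: 60.1
grip_force: 0.0
```

Request:
apply_moves:
  rows:
    - [0,0,4,0,0,0]
    - [0,0,2,0,0,0]
    - [0,0,1,0,0,0]
    - [0,0,1,0,0,0]
    - [0,0,0,0,0,0]

```text
time: 8.57
tool_pos: [407.7, 44.1, -9.1]
tcp_rot: [-180.0, 0.0, 7.7]
ft_force: [-0.2, -0.3, 0.0]
finger_gap: 59.7
grip_force: 0.0
```

```bash
python3 - <<'E'
from h import *
s=sense();print(w2g(s['tool_pos']),s['ft_force'],s['time'])
p,d=snap('scene'); W=cloud('scene',d)
cv2.imwrite('pics/s3c.png',cv2.cvtColor(cv2.resize(p[190:310,200:340],None,fx=5,fy=5),cv2.COLOR_RGB2BGR))
E
```

```text
[-232.88394774   30.03555343   -9.07963306] [-0.19650277 -0.25574217  0.01382496] 8.575
```

View pics/s3c.png

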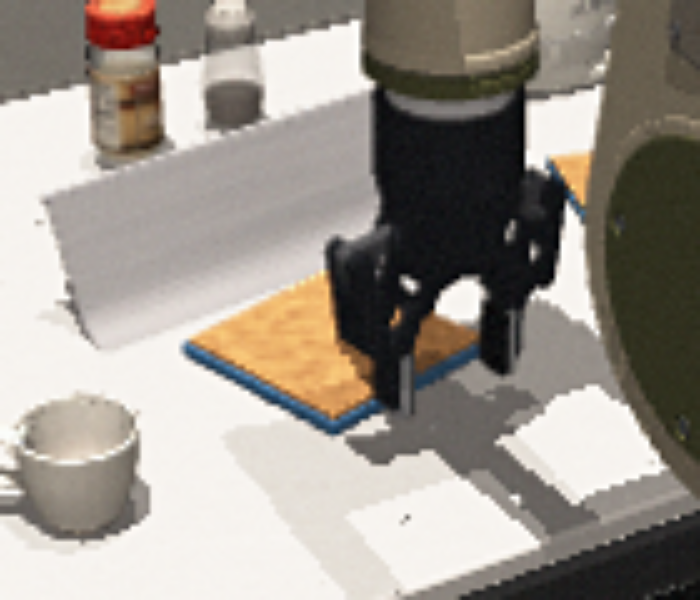

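The fingers, at crop (400,400) and (500,360), are now behind the coaster's near edge and clear of the worktop. I'll lower them further.

Request:
apply_moves:
  rows:
    - [0,0,1,0,0,0]
    - [0,0,1,0,0,0]
    - [0,0,1,0,0,0]
    - [0,0,0,0,0,0]
    - [0,0,0,0,0,0]

```text
time: 9.25
tool_pos: [407.5, 44.0, -12.0]
tcp_rot: [180.0, -0.0, 7.7]
ft_force: [-0.6, 0.2, 0.6]
finger_gap: 60.4
grip_force: 0.0
```

Request:
apply_moves:
  rows:
    - [0,0,1,0,0,0]
    - [0,0,1,0,0,0]
    - [0,0,0,0,0,0]
    - [0,0,0,0,0,0]
    - [0,0,0,0,0,0]

```text
time: 9.88
tool_pos: [407.6, 44.0, -14.0]
tcp_rot: [180.0, -0.0, 7.7]
ft_force: [-0.7, -0.8, 0.8]
finger_gap: 60.1
grip_force: 0.0
```

Request:
apply_moves:
  rows:
    - [8,0,0,0,0,0]
    - [8,0,0,0,0,0]
    - [8,0,0,0,0,0]
    - [8,0,0,0,0,0]
    - [8,0,0,0,0,0]

```text
time: 10.5
tool_pos: [447.7, 49.5, -14.1]
tcp_rot: [-180.0, 0.0, 7.7]
ft_force: [-0.4, -0.5, -0.0]
finger_gap: 60.0
grip_force: 0.0
```

Request:
apply_moves:
  rows:
    - [8,0,0,0,0,0]
    - [8,0,0,0,0,0]
    - [8,0,0,0,0,0]
    - [8,0,0,0,0,0]
    - [8,0,0,0,0,0]

```text
time: 11.12
tool_pos: [487.3, 54.9, -14.0]
tcp_rot: [-180.0, 0.0, 7.7]
ft_force: [0.2, -0.5, 0.7]
finger_gap: 59.7
grip_force: 0.0
```

```bash
python3 - <<'E'
from h import *
s=sense();print(w2g(s['tool_pos']),s['ft_force'],s['time'])
p,d=snap('scene'); W=cloud('scene',d)
for m in models.cut_out('coaster','scene'):
    P=W[m['pixels']]; P=P[~np.isnan(P[:,0])]; g=np.array([w2g(x) for x in P]); print(len(P),m['confidence'],np.percentile(g,[1,99],axis=0).round())
cv2.imwrite('pics/s4c.png',cv2.cvtColor(cv2.resize(p[190:310,200:340],None,fx=5,fy=5),cv2.COLOR_RGB2BGR))
E
```

```text
[-152.5454194    30.07768111  -14.01735231] [ 0.19778637 -0.46498588  0.70954954] 11.125
991 0.62 [[-200.  -30.    2.]
 [ -79.   95.   39.]]
53 0.55 [[-103. -227.    6.]
 [ -38. -182.   12.]]
1409 0.53 [[-131.  -63.    0.]
 [  13.  129.   80.]]
```

View pics/s4c.png

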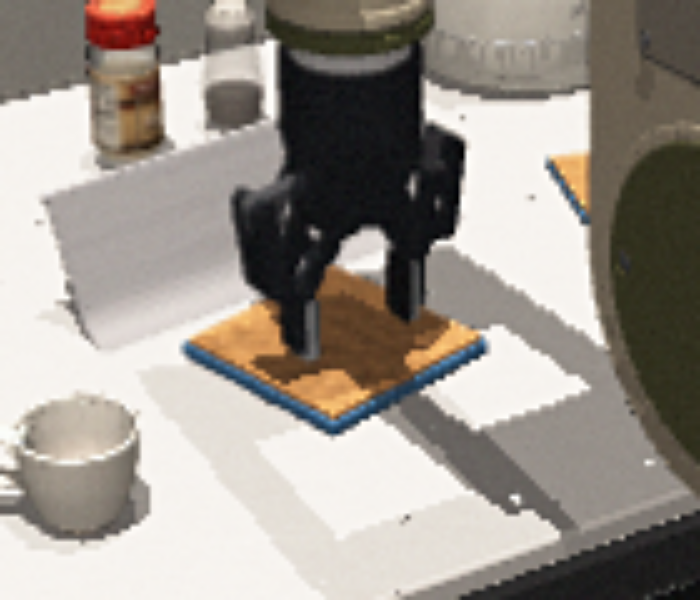

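The fingertips, at crop (310,355) and (405,315), are still above the coaster. I'll measure the actual tip positions from both cameras.

```bash
python3 - <<'E'
from h import *
s=sense();print(s['tool_pos'],s['finger_gap'])
p,d=snap('scene'); W=cloud('scene',d)
# crop tip pixels -> full px: crop/5+(200,190)
for (u,v) in((262,258),(262,260),(261,255),(263,262),(281,252),(281,250),(282,247),(283,254)):
    print((u,v),p[v,u],W[v,u].round(1),w2g(W[v,u]).round(1))
t=W[260:300,190:200].reshape(-1,3); print('table',np.nanmedian(t,0))
c=W[262:268,258:266].reshape(-1,3); print('coaster',np.nanmedian(c,0))
p,d=snap('top'); V=cloud('top',d); print('table top',np.nanmedian(V[270:285,230:250].reshape(-1,3),0))
E
```

```text
[487.78322622  54.87460644 -13.7898759 ] 59.779797469647214
(262, 258) [112 112 113] [473.4  88.   34.6] [-161.9   64.8   34.6]
(262, 260) [112 112 114] [469.2  90.3  31.3] [-165.8   67.7   31.3]
(261, 255) [88 86 88] [477.3  88.7  41.9] [-157.9   64.9   41.9]
(263, 262) [78 55 34] [484.9  79.2  13.6] [-151.7   54.5   13.6]
(281, 252) [ 7 12  8] [483.9  23.7  28.6] [-160.1   -0.3   28.6]
(281, 250) [10 12 12] [480.3  25.8  37.3] [-163.4    2.3   37.3]
(282, 247) [77 75 75] [485.   19.9  42.5] [-159.5   -4.3   42.5]
(283, 254) [95 69 43] [494.1  11.4  13.6] [-151.6  -13.9   13.6]
table [496.04378271 272.39167352   1.42517834]
coaster [477.74625037  88.05334432  12.8911855 ]
table top [ 3.91096870e+02  1.06544670e+02 -1.26827807e-02]
```

The tips are at z ≈ 29 while the TCP reads −14, so open fingers end about 40 mm above the reported TCP. I'll retreat and find the worktop by touch.

Request:
apply_moves:
  rows:
    - [-16,0,0,0,0,0]
    - [-17,0,0,0,0,0]
    - [-17,0,0,0,0,0]
    - [-17,0,0,0,0,0]
    - [-17,0,0,0,0,0]

```text
time: 11.95
tool_pos: [402.6, 43.4, -14.1]
tcp_rot: [-180.0, 0.0, 7.7]
ft_force: [-0.7, -0.1, 0.3]
finger_gap: 60.1
grip_force: 0.0
```

Request:
apply_moves:
  rows:
    - [0,0,4,0,0,0]
    - [0,0,4,0,0,0]
    - [0,0,4,0,0,0]
    - [0,0,2,0,0,0]
    - [0,0,0,0,0,0]

```text
time: 12.58
tool_pos: [403.4, 43.5, -28.3]
tcp_rot: [-180.0, 0.0, 7.7]
ft_force: [-0.4, -0.1, -1.4]
finger_gap: 60.1
grip_force: 0.0
```

```bash
python3 - <<'E'
from h import *
s=sense();print(s['tool_pos'],w2g(s['tool_pos']),s['finger_gap'],s['joint_pos'].round(2),s['ft_force'])
p,d=snap('scene','s5.png'); W=cloud('scene',d)
g=(W-G); gx=g@EX; gy=g@EY
m=(p.max(-1)<130)&(W[...,2]>-8)&(W[...,2]<90)&(gx>-262)&(gx<-215)&(gy>-40)&(gy<100)
v,u=np.nonzero(m)
for k in range(u.min(),u.max()+1):
    i=v[u==k]
    if len(i): b=i.max(); print(k,b,W[b,k].round(0),p[b,k],end=' | ')
E
```

```text
[403.42881234  43.5335721  -28.32398596] [-237.18304831   30.0868091   -28.32398596] 60.062367688398204 [ -1.09  -8.48 126.93   0.    61.59  81.19] [-0.38353249 -0.13617916 -1.41186268]
267 256 [409. 108.  79.] [116  82  51] | 268 262 [405. 107.  64.] [101  71  44] | 269 264 [403. 106.  58.] [26 17 15] | 270 265 [400. 105.  57.] [80 56 39] | 271 281 [411.  97.   1.] [116 112 105] | 272 281 [410.  94.   1.] [93 88 87] | 273 282 [408.  92.  -2.] [120 115 109] | 274 283 [397.  96.   2.] [117 109 106] | 275 284 [394.  95.   1.] [115 110 105] | 276 284 [393.  92.   1.] [94 90 86] | 277 284 [385.  94.   6.] [87 83 81] | 278 283 [390.  88.   3.] [93 89 85] | 279 283 [392.  84.   2.] [87 83 81] | 280 282 [395.  79.   1.] [98 93 89] | 281 282 [394.  77.   1.] [94 91 85] | 282 282 [393.  75.   1.] [91 87 81] | 283 282 [390.  73.   2.] [89 86 83] | 284 281 [396.  67.  -0.] [88 85 80] | 285 280 [397.  63.   1.] [99 91 89] | 286 280 [396.  61.   1.] [95 90 87] | 287 281 [389.  62.   2.] [115 108 102] | 288 282 [384.  62.   2.] [115 106 104] | 289 283 [376.  64.   4.] [112 105 100] | 290 283 [377.
[... 237 characters left out ...]
280 [380.  41.   2.] [106 101  98] | 297 280 [384.  35.  -1.] [103 100  95] | 298 280 [380.  34.   0.] [103  96  94] | 299 279 [381.  31.   2.] [101  95  91] | 300 278 [387.  24.  -1.] [96 91 88] | 301 278 [382.  24.   2.] [92 87 84] | 302 277 [386.  19.   1.] [97 90 88] | 303 277 [388.  14.  -1.] [89 85 81] | 304 276 [387.  12.   2.] [98 93 88] | 305 272 [402.  -1.   2.] [97 94 92] | 306 271 [411. -10.  -3.] [103  97  95] | 307 271 [405.  -9.  -0.] [101  96  93] | 308 271 [402. -10.   1.] [96 90 88] | 309 270 [405. -16.   1.] [104  98  93] | 310 254 [405. -17.  50.] [64 63 62] | 311 253 [401. -18.  54.] [59 58 57] | 312 247 [400. -20.  72.] [61 61 59] | 313 240 [404. -25.  89.] [62 59 61] |
```

Request:
apply_moves:
  rows:
    - [0,0,2,0,0,0]
    - [0,0,2,0,0,0]
    - [0,0,1,0,0,0]
    - [0,0,0,0,0,0]
    - [0,0,0,0,0,0]

```text
time: 13.25
tool_pos: [403.6, 43.5, -33.0]
tcp_rot: [180.0, -0.0, 7.7]
ft_force: [-0.3, -0.2, 0.1]
finger_gap: 59.9
grip_force: 0.0
```

```bash
python3 - <<'E'
from h import *
s=sense();print(s['tool_pos'],s['finger_gap'],s['ft_force'])
p,d=snap('scene','s5.png')
cv2.imwrite('pics/s5c.png',cv2.cvtColor(cv2.resize(p[210:310,230:340],None,fx=6,fy=6),cv2.COLOR_RGB2BGR))
E
```

```text
[403.60629568  43.47955208 -32.95594664] 59.906870481806855 [-0.25224655 -0.22608116  0.12900427]
```

View pics/s5c.png

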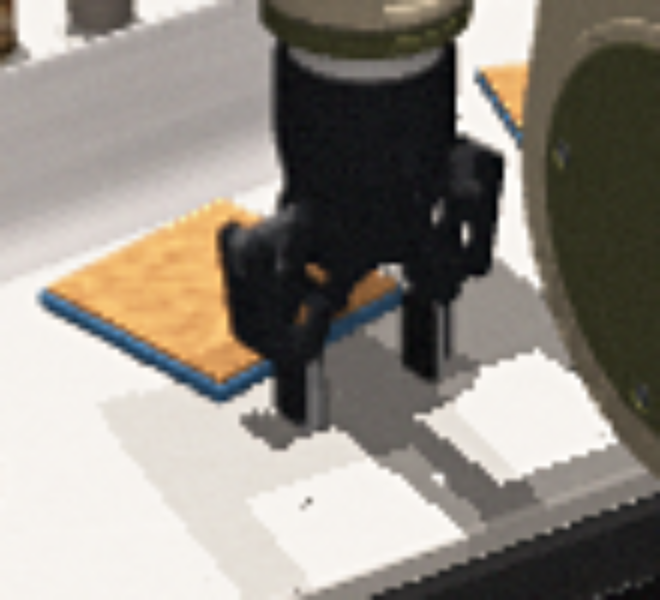

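The fingertips, at crop (300,425) and (420,375), are now almost on their shadows, about 8 mm up. I'll keep probing downwards.

Request:
apply_moves:
  rows:
    - [0,0,1,0,0,0]
    - [0,0,1,0,0,0]
    - [0,0,1,0,0,0]
    - [0,0,0,0,0,0]
    - [0,0,0,0,0,0]

```text
time: 13.92
tool_pos: [403.8, 43.5, -34.1]
tcp_rot: [-180.0, 0.0, 7.7]
ft_force: [-15.0, -0.8, 30.7]
finger_gap: 60.3
grip_force: 15.3
```

Request:
apply_moves:
  rows:
    - [0,0,1,0,0,0]
    - [0,0,1,0,0,0]
    - [0,0,0,0,0,0]
    - [0,0,0,0,0,0]
    - [0,0,0,0,0,0]

```text
time: 14.55
tool_pos: [403.8, 43.5, -34.3]
tcp_rot: [180.0, 0.1, 7.7]
ft_force: [-28.8, -1.7, 61.2]
finger_gap: 59.6
grip_force: 30.4
```

Request:
apply_moves:
  rows:
    - [0,0,1,0,0,0]
    - [0,0,1,0,0,0]
    - [0,0,0,0,0,0]
    - [0,0,0,0,0,0]
    - [0,0,0,0,0,0]

```text
time: 15.18
tool_pos: [403.9, 43.5, -34.4]
tcp_rot: [-180.0, 0.2, 7.8]
ft_force: [-43.5, -1.3, 91.2]
finger_gap: 60.0
grip_force: 45.6
```

Contact came at TCP z ≈ −34, so with a 60 mm opening the tips are 34 mm above the reported TCP. I'll lift to about 3 mm of clearance and push.

Request:
apply_moves:
  rows:
    - [0,0,-9,0,0,0]
    - [0,0,0,0,0,0]
    - [8,0,0,0,0,0]
    - [8,0,0,0,0,0]
    - [8,0,0,0,0,0]

```text
time: 15.8
tool_pos: [427.7, 46.8, -31.5]
tcp_rot: [-180.0, 0.0, 7.7]
ft_force: [-0.5, 0.2, -0.9]
finger_gap: 59.9
grip_force: 0.0
```

Request:
apply_moves:
  rows:
    - [8,0,0,0,0,0]
    - [8,0,0,0,0,0]
    - [8,0,0,0,0,0]
    - [8,0,0,0,0,0]
    - [8,0,0,0,0,0]

```text
time: 16.42
tool_pos: [467.4, 52.1, -31.1]
tcp_rot: [180.0, 0.0, 7.7]
ft_force: [-1.1, -0.0, 1.2]
finger_gap: 59.9
grip_force: 0.7
```

```bash
python3 - <<'E'
from h import *
s=sense();print(w2g(s['tool_pos']),s['ft_force'],s['time'])
for c in('scene','top'):
    p,d=snap(c); print([(w2g(x['xyz']).round(),x['confidence']) for x in models.place_of('coaster_center',c)])
E
```

```text
[-172.66469939   30.05760723  -31.05390254] [-1.05159589 -0.03880473  1.15155774] 16.425
[(array([-102.,   22.,    9.]), 0.79), (array([ -88., -233.,    4.]), 0.46)]
[(array([-264., -152.,    3.]), 0.89), (array([-97.,  22.,   9.]), 0.72), (array([ -88., -234.,    3.]), 0.59)]
```

The coaster is moving with the fingers. I'll push on.

Request:
apply_moves:
  rows:
    - [8,0,0,0,0,0]
    - [8,0,0,0,0,0]
    - [8,0,0,0,0,0]
    - [8,0,0,0,0,0]
    - [8,0,0,0,0,0]

```text
time: 17.25
tool_pos: [507.3, 57.6, -31.1]
tcp_rot: [180.0, -0.0, 7.7]
ft_force: [-2.0, 0.3, -1.5]
finger_gap: 59.8
grip_force: 0.9
```

Request:
apply_moves:
  rows:
    - [7,0,0,0,0,0]
    - [7,0,0,0,0,0]
    - [7,0,0,0,0,0]
    - [7,0,0,0,0,0]
    - [7,0,0,0,0,0]

```text
time: 17.88
tool_pos: [541.9, 62.3, -30.9]
tcp_rot: [180.0, -0.0, 7.7]
ft_force: [-1.0, 0.0, -1.4]
finger_gap: 59.9
grip_force: 0.5
```

Request:
apply_moves:
  rows:
    - [4,0,0,0,0,0]
    - [3,0,0,0,0,0]
    - [3,0,0,0,0,0]
    - [2,0,0,0,0,0]
    - [0,0,0,0,0,0]

```text
time: 18.5
tool_pos: [553.4, 63.8, -30.9]
tcp_rot: [180.0, -0.0, 7.7]
ft_force: [0.5, 0.5, 0.2]
finger_gap: 59.7
grip_force: 0.2
```

```bash
python3 - <<'E'
from h import *
s=sense();print(w2g(s['tool_pos']),s['ft_force'],s['time'])
for c in('scene','top'):
    p,d=snap(c,c+'6.png'); W=cloud(c,d); print([(w2g(x['xyz']).round(),x['confidence']) for x in models.place_of('coaster_center',c)])
    g=W-G; gx=g@EX; gy=g@EY
    hsv=cv2.cvtColor(p,cv2.COLOR_RGB2HSV); m=(hsv[...,0]<25)&(hsv[...,1]>90)&(hsv[...,2]>40)&(abs(gx+60)<80)&(abs(gy-30)<90)
    Q=np.c_[gx[m],gy[m],W[...,2][m]]; print(len(Q))
    c0=Q.mean(0); n=np.linalg.svd(Q-c0)[2][2]; n*=np.sign(n[2]); print(c0.round(),n.round(2),'tilt',np.degrees(np.arccos(n[2])).round(1),np.percentile(Q,[1,99],axis=0).round())
E
```

```text
[-85.83114987  30.09814207 -30.922849  ] [0.50363728 0.49700704 0.20283478] 18.5
[(array([-32.,  23.,  51.]), 0.87), (array([ -87., -232.,    3.]), 0.43)]
519
[-43.  43.  67.] [ 0.53 -0.82  0.2 ] tilt 78.4 [[-102.  -26.   12.]
 [   2.   98.  368.]]
[(array([-262., -152.,    5.]), 0.71), (array([ -90., -233.,    5.]), 0.64), (array([-222.,  385.,    1.]), 0.2)]
0<stdin>:8: RuntimeWarning: Mean of empty slice.
  ret = um.true_divide(
Traceback (most recent call last):
IndexError: index -1 is out of bounds for axis 0 with size 0
```

The coaster now stands at about 52°. I'll push a little further, back off and rise.

Request:
apply_moves:
  rows:
    - [3,0,0,0,0,0]
    - [2,0,0,0,0,0]
    - [1,0,0,0,0,0]
    - [0,0,0,0,0,0]
    - [-3,0,0,0,0,0]

```text
time: 19.32
tool_pos: [556.6, 64.2, -30.8]
tcp_rot: [180.0, -0.0, 7.7]
ft_force: [0.5, 0.2, 0.1]
finger_gap: 60.0
grip_force: 0.0
```

Request:
apply_moves:
  rows:
    - [-10,0,0,0,0,0]
    - [-20,0,-5,0,0,0]
    - [-20,0,-40,0,0,0]
    - [-10,0,-55,0,0,0]
    - [0,0,-55,0,0,0]

```text
time: 19.95
tool_pos: [494.9, 56.0, 125.1]
tcp_rot: [-180.0, 0.1, 7.7]
ft_force: [1.5, 0.2, 0.5]
finger_gap: 59.9
grip_force: 0.0
```

```bash
cat >> h.py <<'E'
def tile(c,box=(-200,60),pr=True,blue=False):
    p,d=snap(c); W=cloud(c,d)
    r=[(w2g(x['xyz']).round(),x['confidence']) for x in models.place_of('coaster_center',c)]; print(c,r)
    g=W-G; gx=g@EX; gy=g@EY; z=W[...,2]
    hsv=cv2.cvtColor(p,cv2.COLOR_RGB2HSV); H=hsv[...,0]
    m=((H>95)&(H<125) if blue else (H<25))&(hsv[...,1]>90)&(hsv[...,2]>40)&(gx>box[0])&(gx<box[1])&(abs(gy-30)<90)&(z<135)&(z>3)
    Q=np.c_[gx,gy,z].reshape(-1,3)[m.ravel()]
    for _ in range(3):
        c0=np.median(Q,0); n=np.linalg.svd(Q-Q.mean(0))[2][2]; e=(Q-Q.mean(0))@n; Q=Q[abs(e)<max(3,2*e.std())]
    n*=np.sign(n[2]); print(len(Q),Q.mean(0).round(),n.round(2),'tilt',np.degrees(np.arccos(n[2])).round(1),np.percentile(Q,[1,99],axis=0).round().tolist())
E
python3 - <<'E'
from h import *
s=sense();print(w2g(s['tool_pos']),s['ft_force'],s['time'])
tile('scene')
plan([(g2w(-17,23,140),(180,0,97.7),12)])
E
```

```text
[-144.83869165   30.19385954  125.06224145] [1.46874008 0.24632957 0.47985482] 19.95
scene [(array([-32.,  21.,  54.]), 0.64), (array([ -87., -232.,    3.]), 0.4)]Traceback (most recent call last):
  File "<stdin>", line 3, in <module>
  File "h.py", line 40, in tile
    c0=np.median(Q,0); n=np.linalg.svd(Q-Q.mean(0))[2][2]; e=(Q-Q.mean(0))@n; Q=Q[abs(e)<max(3,2*e.std())]
                         ~~~~~~~~~~~~~^^^^^^^^^^^^^
    u, s, vh = gufunc(a, signature=signature)
               ~~~~~~^^^^^^^^^^^^^^^^^^^^^^^^
    raise LinAlgError("SVD did not converge")
numpy.linalg.LinAlgError: SVD did not converge
```

```bash
python3 - <<'E'
from h import *
p,d=snap('scene','s7.png'); W=cloud('scene',d)
cv2.imwrite('pics/s7c.png',cv2.cvtColor(cv2.resize(p[180:310,180:340],None,fx=4,fy=4),cv2.COLOR_RGB2BGR))
for m in models.cut_out('coaster','scene'):
    P=W[m['pixels']]; P=P[np.isfinite(P).all(1)]; g=np.c_[(P-G)@EX,(P-G)@EY,P[:,2]]; print(len(P),m['confidence'],np.percentile(g,[2,50,98],axis=0).round().tolist())
plan([(g2w(-17,23,140),(180,0,97.7),12)])
E
```

```text
1532 0.94 [[-67.0, -33.0, 9.0], [-33.0, 28.0, 54.0], [4.0, 81.0, 100.0]]
54 0.54 [[-91.0, -227.0, 4.0], [-61.0, -207.0, 9.0], [-43.0, -189.0, 12.0]]
[10.4, 0.6, -1.2, 0.0, 0.0, -0.131], [10.3, 1.9, -1.1, 0.001, 0.0, -0.131], [9.9, 3.3, -1.2, 0.0, -0.001, -0.131], [9.5, 4.5, -1.2, 0.0, 0.0, -0.13], [8.7, 5.7, -1.1, 0.0, 0.0, -0.131],
[7.9, 6.8, -1.2, 0.001, 0.0, -0.131], [7.0, 7.8, -1.2, 0.0, 0.0, -0.131], [5.9, 8.7, -1.2, 0.0, -0.001, -0.131], [4.7, 9.3, -1.2, 0.001, 0.0, -0.131], [3.5, 9.9, -1.1, 0.0, 0.0, -0.131],
[2.1, 10.2, -1.2, 0.0, 0.0, -0.131], [0.8, 10.4, -1.2, 0.0, -0.001, -0.13], end [622.6  66.  140. ] [180.    0.   97.7]
```

View pics/s7c.png

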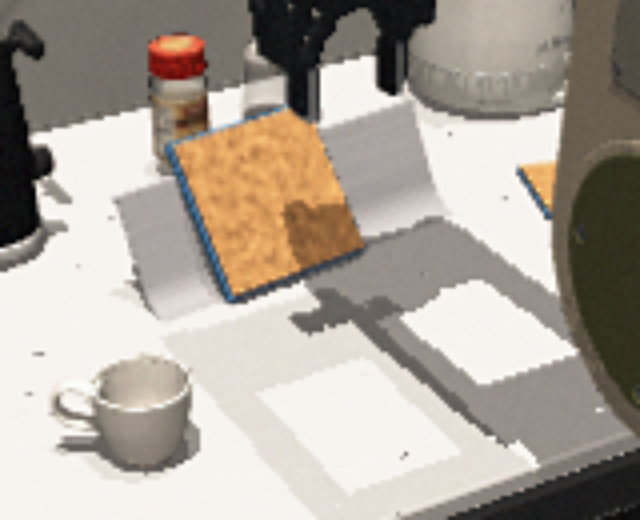

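The coaster stands leaning on the guard at about 52°, with its top edge at crop (170,145)–(290,110). Next I'll turn the gripper so that one finger goes behind the overhanging edge.

Request:
apply_moves:
  rows:
    - [10.4,0.6,-1.2,0,0,-0.131]
    - [10.3,1.9,-1.1,0,0,-0.131]
    - [9.9,3.3,-1.2,0,0,-0.131]
    - [9.5,4.5,-1.2,0,0,-0.13]
    - [8.7,5.7,-1.1,0,0,-0.131]
  fingers: 70

```text
time: 20.78
tool_pos: [547.4, 60.3, 127.2]
tcp_rot: [-179.8, 0.2, 45.4]
ft_force: [0.3, 0.6, 0.4]
finger_gap: 69.7
grip_force: 0.0
```

Request:
apply_moves:
  rows:
    - [7.9,6.8,-1.2,0,0,-0.131]
    - [7,7.8,-1.2,0,0,-0.131]
    - [5.9,8.7,-1.2,0,0,-0.131]
    - [4.7,9.3,-1.2,0,0,-0.131]
    - [3.5,9.9,-1.1,0,0,-0.131]

```text
time: 21.4
tool_pos: [599.6, 64.4, 133.0]
tcp_rot: [-179.8, 0.0, 83.0]
ft_force: [-0.2, -0.1, -0.2]
finger_gap: 70.0
grip_force: 0.0
```

Request:
apply_moves:
  rows:
    - [2.1,10.2,-1.2,0,0,-0.131]
    - [0.8,10.4,-1.2,0,0,-0.13]
    - [0,5,10,0,0,0]
    - [0,0,12,0,0,0]
    - [0,0,0,0,0,0]

```text
time: 22.02
tool_pos: [624.5, 66.7, 113.0]
tcp_rot: [-179.7, -0.0, 97.6]
ft_force: [-0.8, -0.4, -0.4]
finger_gap: 69.9
grip_force: 0.0
```

```bash
python3 - <<'E'
from h import *
s=sense();print(w2g(s['tool_pos']),s['tcp_rot'],s['ft_force'],s['finger_gap'],s['joint_pos'].round(1))
p,d=snap('scene'); W=cloud('scene',d); g=np.dstack([(W-G)@EX,(W-G)@EY,W[...,2]])
m=(p.max(-1)<130)&(g[...,2]>70)&(g[...,2]<260)&(abs(g[...,0])<90)&(abs(g[...,1]-30)<60)
m&=(cv2.cvtColor(p,cv2.COLOR_RGB2HSV)[...,1]<80)
Q=g[m]; 
for lo,hi in((-90,-20),(-20,90)):
    q=Q[(Q[:,0]>lo)&(Q[:,0]<hi)&(Q[:,2]<175)]; print(len(q),np.percentile(q,[1,10,50,90,99],axis=0).round().tolist())
im=p[120:260,190:340]; cv2.imwrite('pics/s8c.png',cv2.cvtColor(cv2.resize(im,None,fx=4,fy=4),cv2.COLOR_RGB2BGR))
E
```

```text
[-14.99631217  23.39814395 113.03409276] [-1.79723727e+02 -2.94294077e-02  9.75849836e+01] [-0.84123691 -0.36696792 -0.42352272] 69.92971880558034 [ 1.4 15.2 85.9 -0.  79.1 -6.2]
49 [[-63.0, 15.0, 152.0], [-62.0, 20.0, 154.0], [-57.0, 29.0, 165.0], [-51.0, 33.0, 174.0], [-48.0, 35.0, 175.0]]
82 [[-15.0, -28.0, 73.0], [0.0, 12.0, 92.0], [20.0, 26.0, 158.0], [25.0, 78.0, 172.0], [33.0, 82.0, 174.0]]
```

View pics/s8c.png

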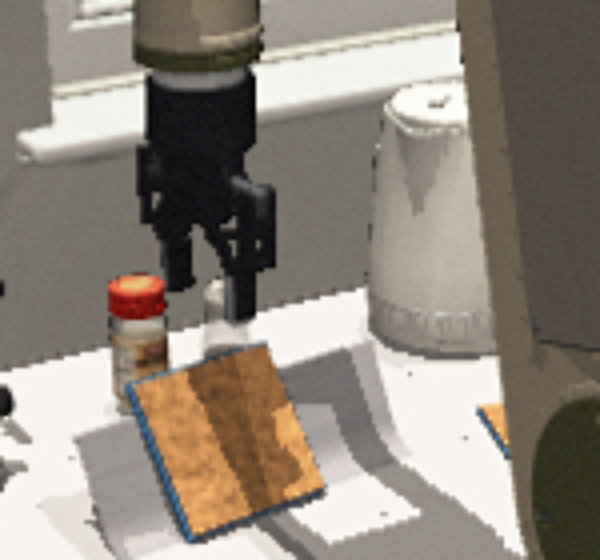

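The front fingertip is at z ≈ 152 and gx ≈ −50. The rear finger is behind the tile's top edge at crop (265,345), with room to descend.

Request:
apply_moves:
  rows:
    - [0,3,10,0,0,0]
    - [0,0,16,0,0,0]
    - [0,0,16,0,0,0]
    - [0,0,14,0,0,0]
    - [0,0,8,0,0,0]

```text
time: 22.7
tool_pos: [628.8, 67.1, 50.3]
tcp_rot: [-179.9, -0.0, 97.7]
ft_force: [-0.2, 0.2, -0.6]
finger_gap: 70.0
grip_force: 0.0
```

Request:
apply_moves:
  rows:
    - [0,0,0,0,0,0]
    - [0,-2,0,0,0,0]
    - [0,-3,0,0,0,0]
    - [0,-5,0,0,0,0]
    - [0,-5,0,0,0,0]
  fingers: 42
  grip_force: 30

```text
time: 23.32
tool_pos: [614.5, 65.1, 52.4]
tcp_rot: [180.0, 0.0, 97.7]
ft_force: [0.6, -0.3, -0.1]
finger_gap: 42.2
grip_force: 0.3
```

```bash
python3 - <<'E'
from h import *
s=sense();print(w2g(s['tool_pos']),s['ft_force'],s['finger_gap'])
p,d=snap('scene','s9.png'); W=cloud('scene',d)
print([(w2g(x['xyz']).round(),x['confidence']) for x in models.place_of('coaster_center','scene')])
for m in models.cut_out('coaster','scene')[:1]:
    P=W[m['pixels']]; P=P[np.isfinite(P).all(1)]; g=np.c_[(P-G)@EX,(P-G)@EY,P[:,2]]; print(len(P),m['confidence'],np.percentile(g,[2,50,98],axis=0).round().tolist())
E
```

```text
[-25.11478177  23.14715241  52.3897547 ] [ 0.63399374 -0.30775667 -0.09448115] 42.23699083763536
[(array([-42.,  20.,  57.]), 0.76), (array([ -86., -231.,    1.]), 0.59)]
55 0.63 [[-546.0, -221.0, 3.0], [-64.0, -202.0, 9.0], [-39.0, 231.0, 336.0]]
```

Request:
apply_moves:
  rows:
    - [0,-5,0,0,0,0]
    - [0,-5,0,0,0,0]
    - [0,-5,0,0,0,0]
    - [0,-5,0,0,0,0]
    - [0,-5,0,0,0,0]

```text
time: 24.1
tool_pos: [589.6, 61.7, 52.1]
tcp_rot: [-180.0, -0.0, 97.7]
ft_force: [0.7, -0.5, 0.5]
finger_gap: 42.1
grip_force: 0.1
```

Request:
apply_moves:
  rows:
    - [0,-4,0,0,0,0]
    - [0,-4,0,0,0,0]
    - [0,-4,0,0,0,0]
    - [0,0,0,0,0,0]
    - [0,0,0,0,0,0]
  fingers: 28

```text
time: 24.72
tool_pos: [578.2, 60.2, 52.2]
tcp_rot: [180.0, 0.0, 97.7]
ft_force: [0.4, 0.4, 0.5]
finger_gap: 27.4
grip_force: 0.0
```

Request:
apply_moves:
  rows:
    - [0,0,0,0,0,0]
    - [0,0,0,0,0,0]
    - [0,0,0,0,0,0]
    - [0,0,0,0,0,0]
    - [0,0,0,0,0,0]
  fingers: 0

```text
time: 25.35
tool_pos: [578.1, 60.2, 52.0]
tcp_rot: [-180.0, -0.0, 97.7]
ft_force: [0.0, -0.2, -1.1]
finger_gap: 11.3
grip_force: 35.1
```

```bash
python3 - <<'E'
from h import *
s=sense();print(w2g(s['tool_pos']),s['ft_force'],s['finger_gap'],s['joint_pos'].round(1))
p,d=snap('scene','s10.png'); W=cloud('scene',d); g=np.dstack([(W-G)@EX,(W-G)@EY,W[...,2]])
print([(w2g(x['xyz']).round(),x['confidence']) for x in models.place_of('coaster_center','scene')])
h=cv2.cvtColor(p,cv2.COLOR_RGB2HSV)
for n,lo,hi in(('cork',5,25),('blue',95,125)):
    m=(h[...,0]>lo)&(h[...,0]<hi)&(h[...,1]>90)&(g[...,0]>-130)&(g[...,0]<30)&(abs(g[...,1]-25)<75)&(g[...,2]<150)
    Q=g[m]; print(n,len(Q),np.percentile(Q,[3,50,97],axis=0).round().tolist() if len(Q) else '')
    if len(Q)>50: print('top',np.median(Q[Q[:,2]>85],0),'bot',np.median(Q[Q[:,2]<35],0))
E
```

```text
[-61.87525429  23.17951683  51.96066559] [ 0.0170157  -0.17835172 -1.13098062] 11.336298689641017 [ 0.9 11.5 97.  -0.  71.5 -6.8]
[(array([-62.,  22.,  64.]), 0.97)]
cork 1118 [[-70.0, -32.0, 8.0], [-66.0, 28.0, 58.0], [-63.0, 77.0, 114.0]]
top [-66.16180704  38.62447009 101.2709634 ] bot [-66.55688019  24.79618745  19.84533795]
blue 108 [[-100.0, -17.0, 8.0], [-62.0, 79.0, 101.0], [-54.0, 83.0, 141.0]]
top [-61.91760475  52.49373562 120.06213671] bot [-61.60238526  79.72790355  15.66632313]
```

The tile is upright and gripped (gap 11.3 mm). I'll lift it slightly and swing it about its lower edge towards the robot.

```bash
python3 - <<'E'
from h import *
L=66; r0=eul((180,0,97.7)); w=[]
p0=g2w(-61.9,23.2,52); w.append((g2w(-76,23.2,64),(180,0,97.7),2))
piv=np.array([-76,23.2,64-L])
for k in range(1,14):
    a=np.radians(65*k/13); R=r0*Ro.from_rotvec([-a,0,0])
    w.append((g2w(piv[0]-L*np.sin(a),23.2,piv[2]+L*np.cos(a)),R.as_euler('xyz',degrees=True),1))
plan(w,p0,(180,0,97.7))
E
```

```text
[0.0, -7.1, -6.0, 0.0, 0.0, 0.0], [0.0, -7.0, -6.0, 0.0, 0.0, 0.0], [0.0, -5.8, 0.3, -0.087, 0.0, 0.0], [0.0, -5.7, 0.2, -0.088, 0.0, 0.0], [0.0, -5.8, 0.3, -0.087, 0.0, 0.0],
[0.0, -5.7, 0.2, -0.087, 0.0, 0.0], [0.0, -5.8, 0.3, -0.087, 0.0, 0.0], [0.0, -5.7, 0.2, -0.088, 0.0, 0.0], [0.0, -5.8, 0.3, -0.087, 0.0, 0.0], [0.0, -5.7, 0.2, -0.087, 0.0, 0.0],
[0.0, -5.8, 0.3, -0.087, 0.0, 0.0], [0.0, -5.7, 0.2, -0.088, 0.0, 0.0], [0.0, -5.8, 0.3, -0.087, 0.0, 0.0], [0.0, -5.7, 0.2, -0.087, 0.0, 0.0], [0.0, -5.8, 0.3, -0.087, 0.0, 0.0],
end [504.8  50.3  25.9] [115.    0.   97.7]
```

Request:
apply_moves:
  rows:
    - [0,-7,-6,0,0,0]
    - [0,-7,-6,0,0,0]
    - [0,-5.8,0.3,-0.087,0,0]
    - [0,-5.7,0.2,-0.088,0,0]
    - [0,-5.8,0.3,-0.087,0,0]

```text
time: 26.08
tool_pos: [547.2, 56.0, 62.6]
tcp_rot: [164.8, 0.0, 97.7]
ft_force: [-0.1, 0.4, -2.0]
finger_gap: 11.6
grip_force: 35.0
```

Request:
apply_moves:
  rows:
    - [0,-5.7,0.2,-0.087,0,0]
    - [0,-5.8,0.3,-0.087,0,0]
    - [0,-5.7,0.2,-0.088,0,0]
    - [0,-5.8,0.3,-0.087,0,0]
    - [0,-5.7,0.2,-0.087,0,0]

```text
time: 26.7
tool_pos: [553.0, 53.8, 58.3]
tcp_rot: [140.6, 0.1, 97.7]
ft_force: [0.6, 1.1, -2.0]
finger_gap: 11.6
grip_force: 35.1
```

```bash
cat >> h.py <<'E'
def look(fn=None,box=(-220,30)):
    s=sense();print(w2g(s['tool_pos']).round(1),s['tcp_rot'].round(1),s['ft_force'].round(1),round(s['finger_gap'],1),s['joint_pos'].round(1),s['time'])
    for c in('scene','top'):
        p,d=snap(c,fn and c+fn); W=cloud(c,d); g=np.dstack([(W-G)@EX,(W-G)@EY,W[...,2]])
        print(c,[(w2g(x['xyz']).round().tolist(),round(x['confidence'],2)) for x in models.place_of('coaster_center',c)])
        h=cv2.cvtColor(p,cv2.COLOR_RGB2HSV)
        for n,lo,hi in(('cork',5,25),('blue',95,125)):
            m=(h[...,0]>lo)&(h[...,0]<hi)&(h[...,1]>90)&(g[...,0]>box[0])&(g[...,0]<box[1])&(abs(g[...,1]-25)<75)&(g[...,2]<150)&(g[...,2]>-10)
            Q=g[m]; print(n,len(Q),np.percentile(Q,[3,50,97],axis=0).round().tolist() if len(Q) else '')
E
python3 -c "
from h import *
look()"
```

```text
[-87.6  20.3  58.3] [1.406e+02 1.000e-01 9.770e+01] [ 0.6  1.1 -2. ] 11.6 [ -5.8 -29.5 142.9  17.6  29.  -26.1] 26.7
scene [([-55.0, -3.0, -1.0], 0.53), ([-89.0, -232.0, 2.0], 0.44)]
cork 318 [[-133.0, -28.0, 22.0], [-90.0, 43.0, 55.0], [-63.0, 75.0, 107.0]]
blue 118 [[-196.0, 19.0, 31.0], [-127.0, 73.0, 109.0], [-62.0, 80.0, 139.0]]
top [([-97.0, 21.0, 54.0], 0.89), ([-263.0, -152.0, 3.0], 0.74), ([-89.0, -235.0, 7.0], 0.64)]
cork 0 
blue 635 [[-131.0, -35.0, 26.0], [-94.0, 14.0, 66.0], [-62.0, 72.0, 108.0]]
```

The elbow has reached its limit (q3 = 142.9). I'll ease the tilt to 28° and bring the tile's lower edge onto the worktop clear of the guard foot.

```bash
python3 - <<'E'
from h import *
R=(eul((180,0,97.7))*Ro.from_rotvec([-np.radians(28),0,0])).as_euler('xyz',degrees=True)
plan([(g2w(-95,22,64),R,3),(g2w(-113,22,58),R,3),(g2w(-113,22,50),R,4)])
E
```

```text
[0.1, 2.2, -3.9, 0.061, -0.001, 0.0], [0.1, 2.0, -3.9, 0.062, 0.0, 0.0], [0.1, 1.7, -4.1, 0.061, -0.001, 0.0], [0.0, -6.2, -1.1, 0.0, 0.0, 0.0], [0.0, -6.3, -1.0, 0.0, 0.0, 0.0],
[0.0, -6.2, -1.1, 0.0, 0.0, 0.0], [0.0, -0.9, 1.8, 0.0, 0.0, 0.0], [0.0, -1.0, 1.7, 0.0, 0.0, 0.0], [0.0, -0.9, 1.8, 0.0, 0.0, 0.0], [0.0, -1.0, 1.8, 0.0, 0.0, 0.0],
end [527.6  52.2  50. ] [152.   -0.   97.7]
```

Request:
apply_moves:
  rows:
    - [0.1,2.2,-3.9,0.061,0,0]
    - [0.1,2,-3.9,0.062,0,0]
    - [0.1,1.7,-4.1,0.061,0,0]
    - [0,-6.2,-1.1,0,0,0]
    - [0,-6.3,-1,0,0,0]

```text
time: 27.52
tool_pos: [533.0, 53.0, 59.2]
tcp_rot: [152.0, -0.1, 97.8]
ft_force: [-1.2, -0.1, -2.3]
finger_gap: 11.7
grip_force: 35.1
```

```bash
python3 -c "
from h import *
look()"
```

```text
[-107.5   22.1   59.2] [ 1.52e+02 -1.00e-01  9.78e+01] [-1.2 -0.1 -2.3] 11.7 [ -3.9 -24.2 134.3   8.2  42.7 -16.3] 27.525
scene [([-113.0, 21.0, 69.0], 0.71), ([-227.0, 384.0, -3.0], 0.71), ([-90.0, -232.0, 2.0], 0.39)]
cork 564 [[-142.0, -31.0, 19.0], [-110.0, 38.0, 57.0], [-90.0, 77.0, 115.0]]
blue 118 [[-174.0, 26.0, 28.0], [-133.0, 77.0, 116.0], [-90.0, 81.0, 132.0]]
top [([-265.0, -150.0, 4.0], 0.83), ([-89.0, -235.0, 4.0], 0.63)]
cork 0 
blue 370 [[-137.0, -34.0, 33.0], [-115.0, 4.0, 86.0], [-88.0, 73.0, 122.0]]
```

Request:
apply_moves:
  rows:
    - [0,-1.5,2.6,0,0,0]
    - [0,-1.2,2.2,0,0,0]
    - [0,-1.2,2.2,0,0,0]
    - [0,-1,1.8,0,0,0]
    - [0,0,0,0,0,0]

```text
time: 28.35
tool_pos: [534.4, 52.9, 50.4]
tcp_rot: [151.9, -0.1, 97.7]
ft_force: [-0.2, -0.4, -1.2]
finger_gap: 11.6
grip_force: 35.1
```

Request:
apply_moves:
  rows:
    - [0,-0.5,0.9,0,0,0]
    - [0,-0.5,0.9,0,0,0]
    - [0,-0.5,0.9,0,0,0]
    - [0,0,0,0,0,0]
    - [0,0,0,0,0,0]

```text
time: 28.98
tool_pos: [534.5, 52.9, 47.6]
tcp_rot: [151.8, -0.1, 97.7]
ft_force: [0.8, -0.5, -2.3]
finger_gap: 11.6
grip_force: 35.1
```

Request:
apply_moves:
  rows:
    - [0,-0.7,1.3,0,0,0]
    - [0,-0.5,0.9,0,0,0]
    - [0,0,0,0,0,0]
    - [0,0,0,0,0,0]
    - [0,0,0,0,0,0]

```text
time: 29.6
tool_pos: [535.8, 52.9, 46.6]
tcp_rot: [151.7, -0.1, 97.7]
ft_force: [-0.2, 1.1, 6.5]
finger_gap: 11.8
grip_force: 35.8
```

Request:
apply_moves:
  rows:
    - [0,0,0,0,0,0]
    - [0,0,0,0,0,0]
    - [0,0,0,0,0,0]
    - [0,0,0,0,0,0]
    - [0,0,0,0,0,0]
  fingers: 85

```text
time: 30.22
tool_pos: [534.3, 52.9, 44.9]
tcp_rot: [151.9, -0.1, 97.7]
ft_force: [-0.8, -0.4, -0.5]
finger_gap: 85.2
grip_force: 0.2
```

```bash
python3 -c "
from h import *
look('11.png')"
```

```text
[-106.2   21.8   44.9] [ 1.519e+02 -1.000e-01  9.770e+01] [-0.8 -0.4 -0.5] 85.2 [ -3.9 -22.4 134.7   8.6  40.4 -16.8] 30.225
scene [([-126.0, 19.0, 46.0], 0.69), ([-85.0, -231.0, 3.0], 0.6)]
cork 161 [[-170.0, -14.0, 3.0], [-127.0, 48.0, 39.0], [-87.0, 77.0, 79.0]]
blue 106 [[-214.0, 14.0, 13.0], [-165.0, 69.0, 82.0], [-88.0, 81.0, 127.0]]
top [([-91.0, -229.0, 6.0], 0.94), ([-124.0, 19.0, 38.0], 0.82), ([-260.0, -151.0, 5.0], 0.65)]
cork 0 
blue 525 [[-163.0, -35.0, 13.0], [-120.0, -2.0, 47.0], [-84.0, 73.0, 85.0]]
```

The tile is leaning on the lower finger at about 40°. I'll draw the finger back and down so the tile settles, then retreat upward.

```bash
python3 - <<'E'
from h import *
R=(eul((180,0,97.7))*Ro.from_rotvec([-np.radians(10),0,0])).as_euler('xyz',degrees=True)
plan([(g2w(-163,22,-2),R,7),(g2w(-185,22,-2),R,3),(g2w(-195,22,165),(180,0,97.7),5)])
E
```

```text
[0.0, -10.3, 2.1, 0.045, 0.0, 0.0], [0.1, -10.3, 2.6, 0.045, 0.0, 0.0], [0.0, -10.1, 3.0, 0.046, -0.001, 0.0], [0.0, -10.0, 3.4, 0.045, 0.0, 0.0], [0.0, -9.7, 4.0, 0.045, 0.0, 0.0],
[0.1, -9.7, 4.3, 0.045, 0.0, 0.0], [0.0, -9.4, 4.8, 0.046, -0.001, 0.0], [0.0, -7.2, -1.3, 0.0, 0.0, 0.0], [0.0, -7.2, -1.2, 0.0, 0.0, 0.0], [0.0, -7.2, -1.3, 0.0, 0.0, 0.0],
[0.0, 3.8, -33.2, 0.035, 0.0, 0.0], [0.0, 2.7, -33.4, 0.035, 0.0, 0.0], [-0.1, 1.4, -33.4, 0.035, 0.0, 0.0], [0.0, 0.4, -33.5, 0.034, 0.0, 0.0], [0.0, -0.9, -33.4, 0.035, 0.001, 0.0],
end [446.3  41.2 165. ] [180.   -0.   97.7]
```

Request:
apply_moves:
  rows:
    - [0,-10.3,2.1,0.045,0,0]
    - [0.1,-10.3,2.6,0.045,0,0]
    - [0,-10.1,3,0.046,0,0]
    - [0,-10,3.4,0.045,0,0]
    - [0,-9.7,4,0.045,0,0]

```text
time: 31.05
tool_pos: [493.8, 47.5, 11.0]
tcp_rot: [165.0, -0.1, 97.7]
ft_force: [0.1, -0.8, 0.0]
finger_gap: 84.8
grip_force: 0.0
```

Request:
apply_moves:
  rows:
    - [0.1,-9.7,4.3,0.045,0,0]
    - [0,-9.4,4.8,0.046,0,0]
    - [0,-7.2,-1.3,0,0,0]
    - [0,-7.2,-1.2,0,0,0]
    - [0,-7.2,-1.3,0,0,0]

```text
time: 31.68
tool_pos: [455.6, 42.5, -2.0]
tcp_rot: [170.0, -0.1, 97.7]
ft_force: [-0.3, -0.7, -0.2]
finger_gap: 85.5
grip_force: 0.0
```

```bash
python3 -c "
from h import *
look('12.png')"
```

```text
[-185.6   22.    -2. ] [ 1.70e+02 -1.00e-01  9.77e+01] [-0.3 -0.7 -0.2] 85.5 [ -2.7 -14.  129.1   2.3  55.1 -11.6] 31.675
scene [([-146.0, 19.0, 8.0], 0.91)]
cork 7 [[-201.0, 17.0, -1.0], [-197.0, 45.0, 3.0], [-149.0, 73.0, 52.0]]
blue 951 [[-202.0, -32.0, 9.0], [-147.0, 31.0, 13.0], [-91.0, 79.0, 16.0]]
top [([-89.0, -231.0, 4.0], 0.78), ([-147.0, 21.0, -0.0], 0.76), ([-262.0, -152.0, 7.0], 0.69)]
cork 0 
blue 897 [[-182.0, -35.0, 7.0], [-129.0, 8.0, 12.0], [-89.0, 74.0, 106.0]]
```

The coaster lies flat, blue face up, at gx ≈ −147. I'll rise and measure the coaster and cup precisely.

Request:
apply_moves:
  rows:
    - [0,3.8,-33.2,0.035,0,0]
    - [0,2.7,-33.4,0.035,0,0]
    - [-0.1,1.4,-33.4,0.035,0,0]
    - [0,0.4,-33.5,0.034,0,0]
    - [-40,-0.9,-20,0.035,0,0]

```text
time: 32.5
tool_pos: [453.4, 2.4, 154.0]
tcp_rot: [179.8, -0.1, 97.9]
ft_force: [0.7, -0.3, -0.3]
finger_gap: 85.1
grip_force: 0.0
```

Request:
apply_moves:
  rows:
    - [40,0,0,0,0,0.17]
    - [40,0,0,0,0,0.17]
    - [40,0,0,0,0,0.17]
    - [40,0,0,0,0,0.17]
    - [20,0,0,0,0,0]

```text
time: 33.12
tool_pos: [481.9, 176.4, 151.9]
tcp_rot: [-180.0, -0.1, 58.7]
ft_force: [0.3, -0.3, -0.1]
finger_gap: 85.0
grip_force: 0.0
```

```bash
python3 - <<'E'
from h import *
s=sense();print(s['tool_pos'],s['tcp_rot'],s['joint_pos'].round(1),s['time'])
for c in('scene','top'):
    p,d=snap(c,c+'13.png'); W=cloud(c,d); h=cv2.cvtColor(p,cv2.COLOR_RGB2HSV)
    print(c,[(np.round(x['xyz']).tolist(),round(x['confidence'],2)) for n in('coaster_center','cup_center') for x in models.place_of(n,c)])
    X,Y,Z=W[...,0],W[...,1],W[...,2]
    m=(h[...,0]>95)&(h[...,0]<125)&(h[...,1]>90)&(X>400)&(X<600)&(Y>-30)&(Y<150)&(Z>3)&(Z<20)
    print('blue',m.sum(),cv2.minAreaRect(W[m][:,:2].astype(np.float32)))
    m=(X>380)&(X<500)&(Y>185)&(Y<310)&(Z>10)&(Z<70); Q=W[m]
    if len(Q):
        print('cup',len(Q),np.percentile(Q,[1,50,99],axis=0).round().tolist())
        T=Q[Q[:,2]>44]; print('rim',len(T),np.percentile(T,[2,98],axis=0).round().tolist() if len(T) else '')
        C=np.array([435,240]); e=Q[:,:2]-C; far=e[np.hypot(*e.T)>36]; print('handle',len(far),far.mean(0) if len(far) else '', np.degrees(np.arctan2(*far.mean(0)[::-1])) if len(far) else '')
E
```

```text
[481.85706344 176.37846059 151.91835219] [-1.79983129e+02 -1.19933449e-01  5.87093728e+01] [ 1.430e+01 -4.500e+00  1.027e+02  1.000e-01  8.170e+01  4.560e+01] 33.125
scene [([496.0, 46.0, 6.0], 0.89), ([587.0, -194.0, 3.0], 0.81), ([431.0, 239.0, 23.0], 0.8)]
blue 1043 ((496.21441650390625, 49.10430145263672), (121.25213623046875, 121.39640045166016), 6.984435558319092)
cup 651 [[404.0, 210.0, 11.0], [444.0, 244.0, 37.0], [466.0, 286.0, 53.0]]
rim 205 [[404.0, 210.0, 44.0], [466.0, 281.0, 53.0]]
handle 67 [24.42096558 39.03811542] 57.97125220254015
top [([402.0, -140.0, 3.0], 0.88), ([498.0, 47.0, 6.0], 0.76), ([585.0, -198.0, 4.0], 0.71), ([433.0, 242.0, 27.0], 0.74), ([641.0, 46.0, 78.0], 0.45), ([642.0, 42.0, 2.0], 0.36)]
blue 1297 ((498.1505126953125, 45.124794006347656), (114.93194580078125, 114.51531219482422), 7.132396697998047)
cup 139 [[407.0, 208.0, 10.0], [423.0, 248.0, 41.0], [468.0, 281.0, 56.0]]
rim 62 [[407.0, 208.0, 44.0], [467.0, 277.0, 56.0]]
handle 21 [27.03725069 34.76579962] 52.127907777959514
```

```bash
python3 - <<'E'
from h import *
plan([((435,240,100),(180,0,57),5),((435,240,-10),(180,0,57),4),((435,240,-22),(180,0,57),1)])
E
```

```text
[6.6, -14.8, 10.4, 0.0, 0.0, 0.006], [6.4, -14.8, 10.3, 0.0, 0.0, 0.006], [6.4, -14.8, 10.4, 0.0, -0.001, 0.006], [6.3, -14.9, 10.3, -0.001, 0.0, 0.007], [6.2, -14.9, 10.3, 0.0, 0.0, 0.006],
[0.0, 0.0, 27.5, 0.0, 0.0, 0.0], [0.0, 0.0, 27.5, 0.0, 0.0, 0.0], [0.0, 0.0, 27.5, 0.0, 0.0, 0.0], [0.0, 0.0, 27.5, 0.0, 0.0, 0.0], [0.0, 0.0, 12.0, 0.0, 0.0, 0.0],
end [435. 240. -22.] [180.   0.  57.]
```

Request:
apply_moves:
  rows:
    - [6.6,-14.8,10.4,0,0,0.006]
    - [6.4,-14.8,10.3,0,0,0.006]
    - [6.4,-14.8,10.4,0,0,0.006]
    - [6.3,-14.9,10.3,0,0,0.007]
    - [6.2,-14.9,10.3,0,0,0.006]
  fingers: 85

```text
time: 34.05
tool_pos: [433.9, 241.8, 99.1]
tcp_rot: [-179.9, -0.0, 57.0]
ft_force: [0.5, 0.4, -0.3]
finger_gap: 84.9
grip_force: 0.0
```

Request:
apply_moves:
  rows:
    - [0,0,20,0,0,0]
    - [0,0,20,0,0,0]
    - [0,0,0,0,0,0]
    - [0,0,0,0,0,0]
    - [0,0,0,0,0,0]

```text
time: 34.67
tool_pos: [435.9, 241.3, 61.2]
tcp_rot: [180.0, -0.2, 57.0]
ft_force: [0.2, 0.3, 1.0]
finger_gap: 84.9
grip_force: 0.0
```

```bash
python3 - <<'E'
from h import *
s=sense();print(s['tool_pos'],s['tcp_rot'],s['ft_force'])
p,d=snap('scene'); cv2.imwrite('pics/s14c.png',cv2.cvtColor(cv2.resize(p[190:310,160:280],None,fx=5,fy=5),cv2.COLOR_RGB2BGR))
E
```

```text
[435.91158898 241.26278345  61.20953882] [ 1.79980498e+02 -1.54478902e-01  5.70063074e+01] [0.22958314 0.3024993  1.00320136]
```

View pics/s14c.png

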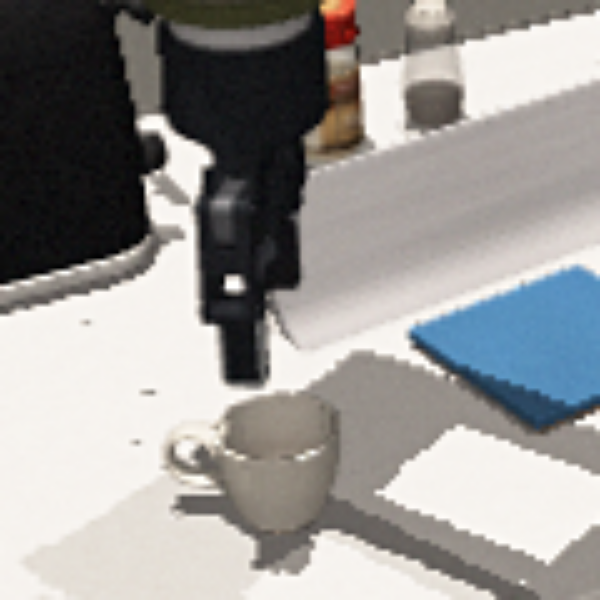

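The coaster shows its blue face at crop (520,350). The gripper is above the cup at crop (270,460). I'll check the fingertip position from depth before lowering.

```bash
python3 - <<'E'
from h import *
p,d=snap('scene'); W=cloud('scene',d)
for v in(250,256,262,264,265): print([W[v,u].round().tolist() for u in(206,209,211)])
c=eyes.get_calibration('scene');K=np.array(c['intrinsics'],float);D=np.array(c['D'],float)
f=lambda X:cv2.projectPoints(np.array([X],float),cv2.Rodrigues(np.array(c['R']))[0],np.array(c['t'],float).reshape(3),K,D)[0].ravel().round(1)
n=np.array([-.839,.545,0])
for z in(95,100,105): print(z,f(np.array([435.9,241.3,z])+n*50),f(np.array([435.9,241.3,z])-n*50))
print('cup rim',f([435,240,52]))
E
```

```text
[[374.0, 278.0, 163.0], [370.0, 273.0, 163.0], [375.0, 266.0, 159.0]]
[[389.0, 274.0, 139.0], [388.0, 267.0, 137.0], [395.0, 259.0, 131.0]]
[[394.0, 273.0, 120.0], [386.0, 269.0, 123.0], [394.0, 261.0, 117.0]]
[[394.0, 273.0, 115.0], [387.0, 269.0, 117.0], [392.0, 262.0, 113.0]]
[[396.0, 273.0, 111.0], [389.0, 268.0, 113.0], [390.0, 263.0, 111.0]]
95 [208.6 271. ] [215.8 249.4]
100 [208.5 269.1] [215.7 247.6]
105 [208.3 267.2] [215.6 245.8]
cup rim [214.2 275.1]
```

The alignment is good. I'll descend and grip the cup.

Request:
apply_moves:
  rows:
    - [-1,1,20,0,0,0]
    - [0,0,20,0,0,0]
    - [0,0,20,0,0,0]
    - [0,0,16,0,0,0]
    - [0,0,6,0,0,0]

```text
time: 35.4
tool_pos: [435.1, 239.3, -22.7]
tcp_rot: [-179.9, -0.0, 57.0]
ft_force: [0.2, -0.3, 0.3]
finger_gap: 85.7
grip_force: 0.0
```

Request:
apply_moves:
  rows:
    - [0,0,0,0,0,0]
    - [0,0,0,0,0,0]
    - [0,0,0,0,0,0]
    - [0,0,0,0,0,0]
    - [0,0,0,0,0,0]
  fingers: 0
  grip_force: 30

```text
time: 36.02
tool_pos: [436.2, 239.9, -21.1]
tcp_rot: [180.0, -0.1, 57.0]
ft_force: [-1.9, -0.3, 5.8]
finger_gap: 59.8
grip_force: 32.6
```

Request:
apply_moves:
  rows:
    - [0,0,-4,0,0,0]
    - [0,0,-12,0,0,0]
    - [0,0,-16,0,0,0]
    - [0,0,-16,0,0,0]
    - [0,0,0,0,0,0]

```text
time: 36.65
tool_pos: [437.3, 240.2, 28.6]
tcp_rot: [179.9, -0.3, 57.0]
ft_force: [0.1, 0.2, -0.8]
finger_gap: 60.0
grip_force: 32.7
```

```bash
python3 - <<'E'
from h import *
s=sense();print(s['tool_pos'],s['tcp_rot'],s['ft_force'],s['finger_gap'])
for c in('scene','top'):
    p,d=snap(c,c+'15.png'); W=cloud(c,d); print([(np.round(x['xyz']).tolist(),round(x['confidence'],2)) for x in models.place_of('cup_center',c)])
    for m in models.cut_out('cup_center',c)[:1]:
        P=W[m['pixels']]; P=P[np.isfinite(P).all(1)]; print(np.percentile(P,[2,50,98],axis=0).round().tolist())
plan([((497,47,40),(180,0,57),6)])
E
```

```text
[437.31815601 240.23683875  28.57438032] [179.90103049  -0.27097984  57.00437859] [ 0.09115351  0.21750471 -0.79852553] 59.98345470195482
[([434.0, 240.0, 71.0], 0.61)]
[[402.0, 162.0, -0.0], [442.0, 237.0, 84.0], [599.0, 286.0, 106.0]]
[]
[[423.0, 206.0, 51.0], [439.0, 218.0, 63.0], [450.0, 226.0, 101.0]]
[-21.2, 26.1, -2.5, 0.0, 0.0, 0.0], [-21.3, 26.1, -2.4, 0.0, 0.0, 0.0], [-21.2, 26.2, -2.5, -0.001, 0.0, 0.0], [-21.2, 26.1, -2.4, 0.0, 0.0, 0.0], [-21.3, 26.1, -2.5, 0.0, 0.0, 0.0],
[-21.2, 26.1, -2.4, 0.0, 0.0, 0.0], end [497.  47.  40.] [-180.   -0.   57.]
```

The cup is held. I'll carry it over the coaster.

Request:
apply_moves:
  rows:
    - [-10,12,-3,0,0,0]
    - [-15,19,-3,0,0,0]
    - [-17,21,-2,0,0,0]
    - [-17,21,-2,0,0,0]
    - [-17,21,-1,0,0,0]

```text
time: 37.58
tool_pos: [473.3, 122.7, 37.1]
tcp_rot: [-180.0, -0.1, 57.0]
ft_force: [-0.5, -0.9, -1.1]
finger_gap: 60.0
grip_force: 32.7
```

Request:
apply_moves:
  rows:
    - [-17,21,0,0,0,0]
    - [-15,19,0,0,0,0]
    - [-12,15,0,0,0,0]
    - [-7.4,7.7,0,0,0,0]
    - [0,0,0,0,0,0]

```text
time: 38.2
tool_pos: [497.6, 46.7, 36.8]
tcp_rot: [-179.9, -0.1, 56.9]
ft_force: [-0.4, 0.6, -1.1]
finger_gap: 59.9
grip_force: 32.7
```

```bash
python3 - <<'E'
from h import *
s=sense();print(s['tool_pos'],s['tcp_rot'],s['ft_force'],s['finger_gap'])
for c in('scene','top'):
    p,d=snap(c,c+'16.png'); W=cloud(c,d); h=cv2.cvtColor(p,cv2.COLOR_RGB2HSV)
    print(c,[(n,np.round(x['xyz']).tolist(),round(x['confidence'],2)) for n in('cup_center','coaster_center') for x in models.place_of(n,c)])
    if c=='scene':
        m=(h[...,1]<60)&(h[...,2]>90)&(W[...,0]>440)&(W[...,0]<560)&(W[...,1]>-10)&(W[...,1]<110)&(W[...,2]>25)&(W[...,2]<100)
        Q=W[m]; print(len(Q),np.percentile(Q,[1,50,99],axis=0).round().tolist())
E
```

```text
[497.57261237  46.70191436  36.82040933] [-1.79948975e+02 -6.58520333e-02  5.69380994e+01] [-0.42192952  0.61355156 -1.14082437] 59.88705717460568
scene [('cup_center', [496.0, 44.0, 82.0], 0.6), ('coaster_center', [495.0, 44.0, 7.0], 0.81), ('coaster_center', [587.0, -196.0, 4.0], 0.37)]
208 [[462.0, 19.0, 62.0], [485.0, 58.0, 86.0], [526.0, 95.0, 100.0]]
top [('cup_center', [642.0, 41.0, 1.0], 0.52), ('coaster_center', [585.0, -196.0, 5.0], 0.95), ('coaster_center', [404.0, -141.0, 6.0], 0.87), ('coaster_center', [495.0, 44.0, 5.0], 0.73), ('coaster_center', [478.0, -260.0, -1.0], 0.17)]
```

The cup is over the middle of the coaster. I'll lower it.

Request:
apply_moves:
  rows:
    - [0,0,12,0,0,0]
    - [0,0,14,0,0,0]
    - [0,0,12,0,0,0]
    - [0,0,5,0,0,0]
    - [0,0,0,0,0,0]

```text
time: 39.12
tool_pos: [497.1, 47.3, -6.8]
tcp_rot: [-179.9, -0.0, 57.0]
ft_force: [0.0, -0.0, -0.5]
finger_gap: 60.1
grip_force: 32.7
```

Request:
apply_moves:
  rows:
    - [0,0,1,0,0,0]
    - [0,0,1,0,0,0]
    - [0,0,0,0,0,0]
    - [0,0,0,0,0,0]
    - [0,0,0,0,0,0]

```text
time: 39.75
tool_pos: [497.7, 47.3, -8.0]
tcp_rot: [-180.0, -0.1, 57.0]
ft_force: [0.1, 0.1, -0.5]
finger_gap: 60.1
grip_force: 32.7
```

Request:
apply_moves:
  rows:
    - [0,0,1,0,0,0]
    - [0,0,0.7,0,0,0]
    - [0,0,0,0,0,0]
    - [0,0,0,0,0,0]
    - [0,0,0,0,0,0]

```text
time: 40.38
tool_pos: [497.8, 47.4, -9.0]
tcp_rot: [-180.0, -0.1, 57.0]
ft_force: [-3.7, 0.4, 7.1]
finger_gap: 59.9
grip_force: 33.0
```

Contact at 7 N, so the cup is standing on the coaster. I'll release and rise straight up.

Request:
apply_moves:
  rows:
    - [0,0,-0.7,0,0,0]
    - [0,0,0,0,0,0]
    - [0,0,0,0,0,0]
    - [0,0,0,0,0,0]
    - [0,0,0,0,0,0]
  fingers: 82

```text
time: 41.0
tool_pos: [497.5, 47.3, -9.2]
tcp_rot: [-180.0, -0.1, 57.0]
ft_force: [1.3, 0.8, 0.8]
finger_gap: 81.9
grip_force: 0.0
```

Request:
apply_moves:
  rows:
    - [0,0,-8,0,0,0]
    - [0,0,-15,0,0,0]
    - [0,0,-30,0,0,0]
    - [0,0,-45,0,0,0]
    - [0,0,-45,0,0,0]

```text
time: 41.62
tool_pos: [497.6, 47.1, 136.5]
tcp_rot: [180.0, -0.1, 57.0]
ft_force: [-0.8, -0.2, 0.3]
finger_gap: 82.1
grip_force: 0.0
```

Request:
apply_moves:
  rows:
    - [-40,0,-20,0,0,0]
    - [-40,0,0,0,0,0]
    - [0,0,0,0,0,0]
    - [0,0,0,0,0,0]
    - [0,0,0,0,0,0]

```text
time: 42.25
tool_pos: [454.3, -19.4, 154.0]
tcp_rot: [-180.0, -0.1, 57.0]
ft_force: [0.7, -0.5, -0.2]
finger_gap: 81.8
grip_force: 0.0
```

```bash
python3 - <<'E'
from h import *
s=sense();print(s['tool_pos'],s['ft_force'],s['time'])
for c in('scene','top'):
    p,d=snap(c,c+'17.png'); W=cloud(c,d); h=cv2.cvtColor(p,cv2.COLOR_RGB2HSV); X,Y,Z=W[...,0],W[...,1],W[...,2]
    print(c,[(n,np.round(x['xyz']).tolist(),round(x['confidence'],2)) for n in('cup_center','coaster_center','tumbler','spice_jar','mill','teaspoon') for x in models.place_of(n,c)[:3]])
    m=(h[...,0]>95)&(h[...,0]<125)&(h[...,1]>90)&(X>400)&(X<600)&(Y>-30)&(Y<150)&(Z>3)&(Z<20)
    print('blue',m.sum(),cv2.minAreaRect(W[m][:,:2].astype(np.float32)))
    m=(h[...,1]<60)&(X>430)&(X<570)&(Y>-20)&(Y<120)&(Z>52)&(Z<80); Q=W[m]
    print('rim',len(Q),np.percentile(Q,[1,50,99],axis=0).round().tolist())
E
```

```text
[454.318729   -19.37823992 154.03756349] [ 0.65360989 -0.51755945 -0.17591385] 42.25
scene [('cup_center', [494.0, 44.0, 35.0], 0.88), ('cup_center', [500.0, 43.0, 10.0], 0.28), ('coaster_center', [497.0, 45.0, 7.0], 0.7), ('coaster_center', [498.0, 46.0, 11.0], 0.4), ('coaster_center', [588.0, -196.0, 5.0], 0.39), ('spice_jar', [784.0, 54.0, 1.0], 0.86), ('mill', [803.0, -32.0, -0.0], 0.5), ('teaspoon', [365.0, 399.0, -1.0], 0.67)]
blue 761 ((495.5987548828125, 46.3204345703125), (120.97657775878906, 122.59217834472656), 6.775613307952881)
rim 232 [[466.0, 16.0, 52.0], [506.0, 52.0, 60.0], [529.0, 92.0, 66.0]]
top [('coaster_center', [584.0, -197.0, 9.0], 0.62), ('coaster_center', [402.0, -140.0, 3.0], 0.61), ('tumbler', [478.0, -262.0, 3.0], 0.67), ('spice_jar', [784.0, 53.0, 1.0], 0.56), ('teaspoon', [371.0, 395.0, -1.0], 0.62)]
blue 52 ((520.6686401367188, 100.06050109863281), (54.415740966796875, 13.265779495239258), 0.8935056924819946)
rim 2 [[523.0, 90.0, 60.0], [524.0, 90.0, 60.0], [526.0, 90.0, 61.0]]
```

The cup stands upright, with its centre (494–498, 44–47) on the coaster's centre (≈496, 46), and the coaster is flat with its blue face up. The tumbler, spice jar, mill, teaspoon and the two smaller cork squares read where they were.

```bash
python3 -c "
from bench import job
print(job.hand_in())"
```

```text
the job is handed in; nothing more can be done
None
```

The job is done and handed in at about 42 s: the coaster stood leaning on the guard, was tipped back flat with its blue face up, and the white cup stands upright on its middle; the wrist force peaked at about 101 N (limit 120 N) while I felt for the worktop, and I did not re-check the fork at the end.

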